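# Gauge the spindle well and set the turntable drive

## Robot

A 7-joint arm with a two-finger parallel gripper is mounted at the origin on the work surface. World frame = base frame: x ahead of the robot, y to its left, z up, the work surface at z = 0. Lengths are in m, angles in rad, forces in N, time in s.
With the tool pointing down it reaches from about 0.4 to 0.85 m from the base axis. Payload 10.4 kg.
Tool frame: the origin (TCP) lies at the very end of the fingers, on their centre line; the grasp point (between the pads) lies 19 mm behind it (grip_depth is the z of the grasp point in the tool frame, in m); z points along the fingers, y is the direction in which the jaws open and shut (so a half turn about z gives the same grasp; the last joint's range is limited). The gripper opens to 85 mm and grips with 20 to 120 N. Pads are 22 mm wide; open, the fingers measure 114 mm over their backs; the gripper's body (76 mm by 85 mm) begins 54 mm behind the grasp point. The pads swing forward as they close: fully open they stand 13 mm farther back than shut.
Start: joints at [1.107, 0.332, -0.065, 1.46, 0.022, 1.35, -0.088], TCP at [0.267, -0.565, 0.191] pointing down, gripper open.
Joint ranges: [-2.6, 2.6], [-0.5, 2.12], [-1.47, 1.34], [0.16, 2.42], [-1.27, 4.41], [0.06, 2.06], [-2.6, 2.6]. Speed limits (rad/s): [2.22, 2.22, 2.79, 2.79, 3.14, 3.14, 3.14].

## Interface

Orientations are given as a 3x3 rotation matrix whose columns are the frame's x, y, z axes.
In Python, from bench import read_state, snapshot, finish_job, find_in, silhouettes, grip_depth gives the robot as it stands. The module is installed in compiled form; this text tells all that it offers.
- The arm moves only by the shell command python3 -m crank 'ROWS' [OPENING] [FORCE]. ROWS is text: rows parted by semicolons, each of 4 numbers parted by spaces: the shift along the tool's x, y, z as a fraction of full scale, then the turn about the tool's z as a fraction of full scale. In form: x y z spin; .... A call has 1 to 5 rows; each row shifts and turns the commanded pose from where the row before left it, along the tool's axes as they then stand; what a row does not reach is not made up. Full scale, the value 1, is 2 cm for a shift and 4 degrees for a turn. A row lasts 1/10 s, in which the tool goes at most 50 mm and 8.59 degrees, less where a joint would pass 70% of its speed; a pose out of reach is approached as far as the arm can. A call with a number of a shift or a turn outside -1 to 1 is refused whole. A call with a gripper value outside its range is refused whole. OPENING is the opening, from 0 (shut) to 1 (fully open), set as the call begins (- or left out, the last holds). The fingers move at their own pace and stop on an object; FORCE is the grip in N (left out, the last holds). Time passes only in rows, so rows that do not move let the fingers close. It gives the time, the measured TCP pose, the force and the opening at its end, in the units of the state.
- read_state(): the state, without advancing time (a new reading comes with each control period).
- snapshot(name): name is "scene" or "top"; returns a dict with "frame" (384x512x3 uint8, red, green, blue), "mtx" (3x3 intrinsics, pixels), "position" and "orientation" of the camera in the world. Camera axes: x right, y up, looking along -z (the intrinsics and any distortion apply to the point x, -y, -z); pixel columns grow to the right and rows downward; lengths in m; the calibration is good to about 2 mm. A picture is of the moment at which its call begins. There is no depth.
- finish_job(): hands the job in, once; it reports no verdict.
Trained networks look in the newest picture that a camera, given by its name, has taken for a name from the list of things; names that differ only in an ending like _2 or _b are one class to them, and where a whole thing is asked for, a point or a joint stands for the part that bears it (a point fixed in the world has none). Each returns a list of dicts, best first, with "score" (0 to 1); they miss things now and then, are a little off and sometimes report something else, mostly with a low value. They report only what shows in the picture. A call takes as long as a camera call. They do not tell look-alikes from the thing itself.
- find_in(camera, name): "xyz" ([x, y, z] in m, in the coordinates of the camera as it stood for that picture, good to about 4 mm: the middle of the surface that is visible of it).
- silhouettes(camera, name): "pixels" (384x512 bool, what is visible of it).
The state is a dict: "time": time; "joint_positions": joint angles; "joint_vel": joint speeds; "effort": joint torques, N m; "ee_pos": TCP position; "tcp_rot": TCP orientation; "ft_force": force on the tool from outside, world axes, zero at the start; "torque": the same for the moment, N m; "grip_width": opening from 0.0 (shut) to 1.0 (fully open).
Only numpy, scipy, OpenCV 4.12 (cv2) and the standard library are available. Lean on these libraries where they do the work, as an engineer would, in place of code of your own. Each camera call takes 0.05 s, during which the arm holds its last target.

## Task

Take the depth gauge off its forked rest and lower it into the well of the walnut plinth until its collar sits on the plinth and the rod is felt to bottom, pressing the sprung seat only lightly and keeping it there a moment; then hang the gauge back on its rest with the collar left where it was pushed. Then set the turntable drive by the depth read: if the well is shallower than 50 mm pull the brass knob fully out and push the black one fully in, if deeper pull the black knob fully out and push the brass one fully in. Leave everything else on the counter where it is.

Things in the scene. Friction and masses are not known exactly. Their poses are not given: they have to be found in the camera images.
- gauge_handle (a point): Centre of the black cylindrical handle (22 mm diameter, 52 mm long) of the upright depth gauge, z up along the gauge. Below it a brass flange (36 mm diameter, 8 mm thick, underside 34 mm below this point), then a steel rod, 12 mm diameter, tip 149 mm below this point. Gauge about 0.26 kg, 179 mm long.
- gauge_flange (a point): Centre of the underside of the gauge's brass flange, on the gauge axis, 115 mm above the rod tip; z up along the gauge.
- collar (a point): Centre of the underside of the brass sliding collar of the gauge (disc of 56 mm diameter, 10 mm thick) on the depth rod.
- reading (a joint): The gauge's reading: length of rod standing out below the collar, m (0 to 0.085); starts at 0.006 to 0.016. About 3 N of friction holds the collar on the rod wherever it is pushed; as the rod goes into the well the collar lands on the plinth and is pushed up the rod. Dark rings on the rod every 10 mm from the tip, the 50 mm one red.
- rest (a point): Where the flange's underside centre sits when the gauge hangs on the fixed forked rest, 147 mm above the counter. z up, -x the open side of the fork: slot 20 mm wide, arms 12 mm thick, free below for rod and collar down to a 14 mm base; post 49 mm behind. 4 mm lips on the arms, 23 mm from the point, surround the flange: raise the gauge 6 mm or more to draw it out along -x or bring it back.
- well_mouth (a point): Centre of the mouth of the round well (24 mm diameter) in the level top of the fixed walnut plinth (120 x 120 x 100 mm, top 100 mm above the counter).
- seat_a (a joint): Sprung brass seat (21 mm disc) at the well's bottom, shallow version, its top 36 to 44 mm below the mouth, varying. Only one of seat_a and seat_b is in the well, unknown which; the other is sealed inside the wood, unused. Value: how far it is pressed, m, 0 at rest, hard stop 0.006; yields from 2.5 N, then 2.5 N more per mm. Not to be pressed beyond 0.0048.
- seat_b (a joint): Sprung brass seat (21 mm disc) at the well's bottom, deep version, its top 58 to 66 mm below the mouth, varying. Only one of seat_a and seat_b is in the well, unknown which; the other is sealed inside the wood, unused. Value: how far it is pressed, m, 0 at rest, hard stop 0.006; yields from 2.5 N, then 2.5 N more per mm. Not to be pressed beyond 0.0048.
- knob_short (a joint): Push-pull knob with a brass cap: value = how far it is pulled straight up out of its housing, m; 0 fully in, 0.020 fully out (on stop). Friction of about 5 N holds it wherever it is left; starts partly out.
- cap_short (a point): Centre (half-way up) of the brass upright cylindrical cap of joint knob_short, 30 mm diameter, 26 mm high. It moves with the knob: fully in it is 83 mm above the counter, the cap's underside 10 mm above its fixed wooden housing (80 x 80 mm, 60 mm high); fully out 20 mm higher.
- knob_long (a joint): Push-pull knob with a black cap: value = how far it is pulled straight up out of its housing, m; 0 fully in, 0.020 fully out (on stop). Friction of about 5 N holds it wherever it is left; starts partly out.
- cap_long (a point): Centre (half-way up) of the black upright cylindrical cap of joint knob_long, 30 mm diameter, 26 mm high. It moves with the knob: fully in it is 83 mm above the counter, the cap's underside 10 mm above its fixed wooden housing (80 x 80 mm, 60 mm high); fully out 20 mm higher.
- winding_key: Bystander: brass winding key lying flat, about 100 mm long, origin under its middle on the counter.
- dome_ring: Bystander: green glass dome base ring lying flat, 120 mm diameter, 14 mm high, origin at its centre on the counter.
- pin_pusher: Bystander: pin pusher with black handle lying flat, about 138 mm long, origin under its middle on the counter.
- screw_jar: Bystander: amber glass jar, 56 mm diameter, 70 mm high, origin at the centre of its foot.
- bell: Bystander: small brass bell standing on its mouth, 64 mm diameter, 60 mm high, origin at the centre of its foot.
- gauge: The same depth gauge, origin at the lower end of its rod, z up along the gauge.
Not all that is in view belongs to the job. What is shaped like the part that bears knob_long but blue or purple is not meant.

How it is judged:
By the outcome, as a careful person would: the job done as asked, in the order asked, and still so for the second after the job is handed in, with the robot touching nothing.
It also fails if it takes over 64 s, if anything falls off the work surface, if the arm or the gripper's body presses on something with over 40 N, if the wrist force passes 120 N, or if a joint passes its speed limit or range.

## Working session

There is one attempt and no reset: what is moved stays moved. The work goes in short steps, Python scripts to look and compute and a shell command to move; the robot and the scene stay as the last step left them, time stands still between calls to the robot, and variables do not carry over. Pictures are saved under pics/ and viewed, and the job is handed in when it is done.

```bash
mkdir -p pics; ls; cat > h.py <<'E'
import numpy as np, cv2
from bench import *
def snap(c,fn=None):
    s=snapshot(c)
    if fn: cv2.imwrite('pics/'+fn,s['frame'][:,:,::-1])
    return s
def w(s,p): return np.array(s['position'])+np.array(s['orientation'])@np.array(p)
def proj(s,P):
    c=np.array(s['orientation']).T@(np.array(P)-s['position']); q=np.array(s['mtx'])@np.array([c[0],-c[1],-c[2]]); return q[:2]/q[2]
def ray(s,u,v,z):
    d=np.linalg.inv(s['mtx'])@np.array([u,v,1.]); d=np.array(s['orientation'])@np.array([d[0],-d[1],-d[2]])
    p=np.array(s['position']); return p+d*(z-p[2])/d[2]
E
python3 - <<'E'
from h import *
np.set_printoptions(precision=4,suppress=True)
st=read_state(); print({k:np.round(v,3) for k,v in st.items()}, grip_depth)
for c in ['scene','top']:
    s=snap(c,c+'0.png'); print(c,s['position'],s['mtx'],[k for k in s]); print(s['orientation'])
    for n in ['gauge_handle','gauge_flange','collar','rest','well_mouth','cap_short','cap_long','winding_key','dome_ring','pin_pusher','screw_jar','bell','gauge']:
        try:
            for r in find_in(c,n)[:4]: print(n,round(r['score'],2),w(s,r['xyz']),proj(s,w(s,r['xyz'])))
        except Exception as e: print(n,e)
print(read_state()['time'])
E
```

```text
pics
{'time': np.float64(0.0), 'joint_positions': array([ 1.107,  0.333, -0.065,  1.461,  0.022,  1.35 , -0.088]), 'joint_vel': array([ 0.   , -0.   ,  0.   , -0.001,  0.   ,  0.001, -0.001]), 'effort': array([ -0.003, -62.546,   0.047, -39.161,   0.016,   0.01 ,  -0.   ]), 'ee_pos': array([ 0.266, -0.565,  0.19 ]), 'tcp_rot': array([[ 0.904,  0.427, -0.001],
       [ 0.427, -0.904,  0.001],
       [-0.   , -0.001, -1.   ]]), 'ft_force': array([ 1.092,  0.97 , -0.068]), 'torque': array([-0.012, -0.047, -0.02 ]), 'grip_width': np.float64(1.005)} -0.0187
scene [ 1.213  -0.5688  0.8764] [[418.9671   0.     248.4955]
 [  0.     418.9671 187.6156]
 [  0.       0.       1.    ]] ['frame', 'mtx', 'position', 'orientation']
[[ 0.6268 -0.5189  0.5812]
 [ 0.779   0.4051 -0.4786]
 [ 0.0129  0.7528  0.6582]]
gauge_handle 0.6 [0.5538 0.3    0.1505] [331.9476 139.1786]
gauge_flange 0.92 [0.5543 0.2968 0.148 ] [331.2386 140.3198]
collar 0.54 [0.5478 0.291  0.0451] [323.9295 166.5303]
rest 0.76 [0.5999 0.2795 0.0568] [334.1041 173.1974]
rest 0.54 [0.5496 0.2904 0.0503] [324.4128 165.6125]
well_mouth
[... 1339 characters left out ...]
uth 0.65 [0.5154 0.04   0.0996] [216.3706 208.4662]
cap_short 0.54 [ 0.4901 -0.1787  0.099 ] [287.7765 217.7414]
cap_long 0.5 [ 0.4528 -0.3263  0.099 ] [335.7424 230.5595]
cap_long 0.48 [ 0.5942 -0.2919  0.1048] [324.5438 184.3724]
cap_long 0.48 [ 0.3257 -0.3846  0.1008] [355.6428 273.0615]
winding_key 0.84 [0.3445 0.0934 0.0109] [200.3634 262.5526]
dome_ring 0.56 [0.7655 0.1038 0.0159] [200.4135 135.3335]
pin_pusher 0.68 [ 0.7558 -0.101   0.0198] [261.3625 139.0763]
screw_jar 0.56 [ 0.718  -0.203   0.0719] [294.1013 147.0337]
bell 0.66 [0.389  0.3478 0.0267] [120.2338 248.1069]
gauge 0.87 [0.5444 0.2934 0.1528] [127.5571 196.0951]
gauge 0.66 [ 0.5933 -0.2949  0.1036] [325.4298 184.7374]
1.4
```

View images.

View pics/scene0.png

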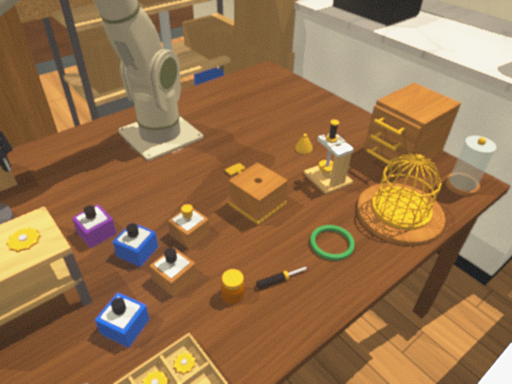

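View pics/top0.png

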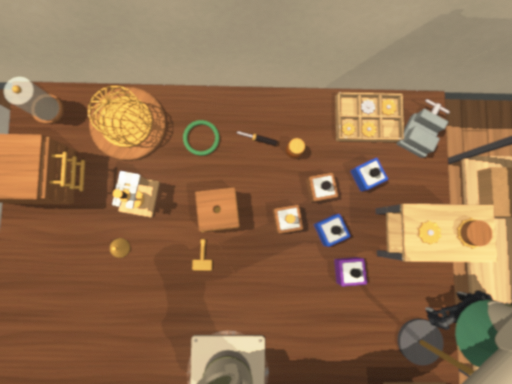

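```bash
python3 - <<'E'
import cv2,numpy as np
a=cv2.imread('pics/scene0.png');b=cv2.imread('pics/top0.png')
A=cv2.resize(a[100:230,230:380],None,fx=4,fy=4,interpolation=2);cv2.imwrite('pics/z1.png',A)
B=cv2.resize(b[150:260,90:290],None,fx=4,fy=4,interpolation=2);cv2.imwrite('pics/z2.png',B)
B=cv2.resize(a[180:330,60:230],None,fx=4,fy=4,interpolation=2);cv2.imwrite('pics/z3.png',B)
E
```

```text
(no output)
```

View pics/z1.png

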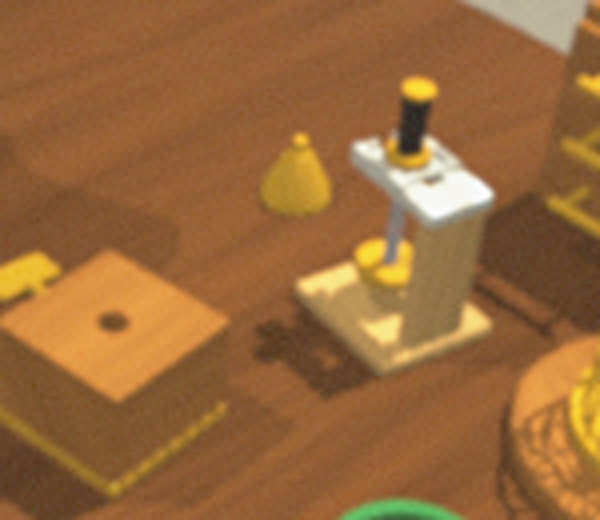

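View pics/z2.png

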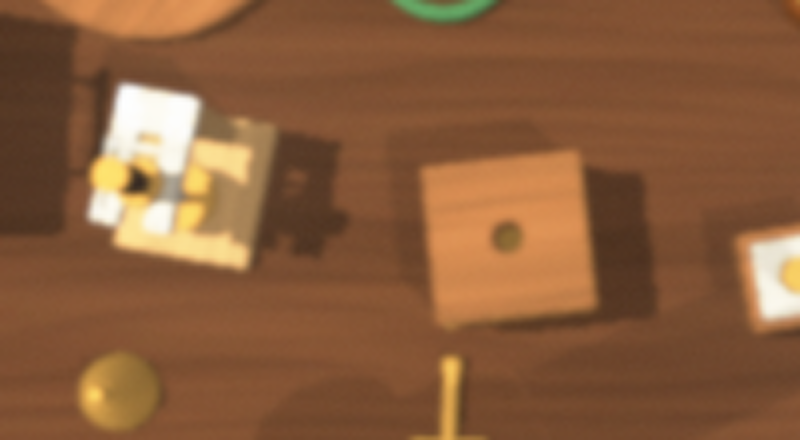

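View pics/z3.png

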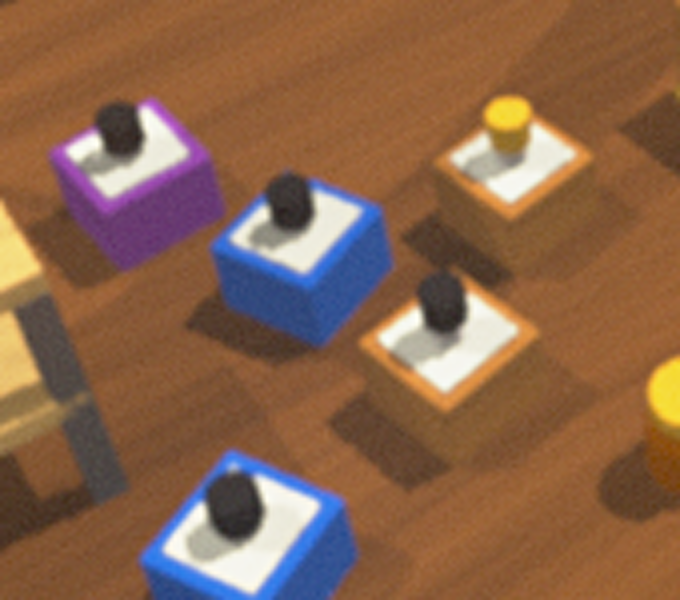

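```bash
python3 - <<'E'
from h import *
np.set_printoptions(precision=4,suppress=True)
S=snap('scene');T=snap('top')
z1=lambda u,v:(u/4+230-.375,v/4+100-.375)
z2=lambda u,v:(u/4+90-.375,v/4+150-.375)
z3=lambda u,v:(u/4+60-.375,v/4+180-.375)
print('handle top',ray(S,*z1(419,88),.211),ray(T,*z2(108,170),.211))
print('well',ray(S,*z1(113,321),.1),ray(T,*z2(507,236),.1))
print('flange bottom edge front',ray(S,*z1(408,155),.151))
for a in [(421,168),(578,150),(597,306),(438,325)]: print('plinth',ray(T,*z2(*a),.1))
for a in [(5,322),(109,250),(229,322),(119,402)]: print('plinthS',ray(S,*z1(*a),.1))
for a in [(113,245),(248,268),(275,123)]: print('base',ray(T,*z2(*a),.014))
for a in [(125,83),(201,96),(90,218),(170,232)]: print('plate',ray(T,*z2(*a),.147))
for a in [(360,140),(495,190),(430,222),(353,155)]: print('plateS',ray(S,*z1(*a),.147))
for c,s in (('scene',S),('top',T)):
  for n in ['cap_short','cap_long','gauge_handle','gauge_flange','collar','well_mouth']:
    for r in silhouettes(c,n)[:4]:
      m=np.asarray(r['pixels']);ys,xs=np.nonzero(m); 
      if len(ys): print(c,n,round(r['score'],2),len(ys),xs.mean(),ys.mean(),xs.min(),xs.max(),ys.min(),ys.max(), s['frame'][m].mean(0))
print(read_state()['time'])
E
```

```text
handle top [0.5507 0.3011 0.211 ] [0.5494 0.3053 0.211 ]
well [0.5176 0.0382 0.1   ] [0.5149 0.04   0.1   ]
flange bottom edge front [0.5507 0.3019 0.151 ]
plinth [0.5661 0.1067 0.1   ]
plinth [ 0.5818 -0.013   0.1   ]
plinth [ 0.4627 -0.0294  0.1   ]
plinth [0.4469 0.0906 0.1   ]
plinthS [ 0.4708 -0.0237  0.1   ]
plinthS [0.4516 0.0892 0.1   ]
plinthS [0.5699 0.1034 0.1   ]
plinthS [ 0.5859 -0.0134  0.1   ]
base [0.5083 0.3656 0.014 ]
base [0.491  0.2556 0.014 ]
base [0.6109 0.2384 0.014 ]
plate [0.6202 0.3182 0.147 ]
plate [0.6115 0.2627 0.147 ]
plate [0.5209 0.3383 0.147 ]
plate [0.5116 0.2805 0.147 ]
plateS [0.5101 0.2923 0.147 ]
plateS [0.6186 0.3241 0.147 ]
plateS [0.6158 0.2555 0.147 ]
plateS [0.5211 0.2732 0.147 ]
scene cap_short 0.69 132 186.9848484848485 211.03787878787878 181 192 205 218 [204.2348 166.3636  58.25  ]
scene cap_long 0.7 159 170.38364779874215 255.28301886792454 164 176 248 263 [73.7673 64.8868 59.5535]
scene cap_long 0.7 156 132.2051282051282 229.94230769230768 126 138 223 237 [72.3269 64.7564 62.141 ]
scene cap_long 0.47 237 118.42194092827005 305.392405063
[... 510 characters left out ...]
5063293 218.0506329113924 284 294 214 222 [241.5443 205.0253 120.    ]
top cap_long 0.45 61 325.27868852459017 184.62295081967213 321 329 181 188 [79.3934 71.4098 65.0984]
top cap_long 0.41 91 374.05494505494505 171.52747252747253 369 379 167 176 [91.3407 85.044  78.8022]
top cap_long 0.39 90 335.1777777777778 229.57777777777778 330 340 225 234 [91.2889 85.5778 78.6889]
top gauge_flange 0.57 300 128.34666666666666 196.40333333333334 113 143 189 207 [212.89   175.1533  96.09  ]
top well_mouth 0.74 1513 215.72108393919365 209.45604758757435 195 237 189 230 [204.5294 133.5889  77.9445]
top well_mouth 0.61 311 128.59163987138263 196.57877813504822 113 143 189 207 [212.4309 175.4662  98.3891]
2.1
```

```bash
python3 -m crank '0 0 -1 1;0 0 -1 1;0 0 -1 1;0 0 -1 1;0 0 -1 1' 1 60; python3 -m crank '0 0 0 1;0 0 0 0.33;1 -1 0 0;1 -1 0 0;1 -1 0 0'; python3 -c "
from bench import *;s=read_state();print(s['tcp_rot'])"
```

```text
time: 2.6
ee_pos: [0.2666, -0.5652, 0.2922]
tcp_rot: [[0.996, 0.089, 0.0], [0.089, -0.996, -0.0], [0.0, 0.0, -1.0]]
ft_force: [0.7, -0.8, 0.8]
grip_width: 1.004
time: 3.1
ee_pos: [0.3271, -0.5044, 0.2906]
tcp_rot: [[1.0, -0.0, -0.001], [-0.0, -1.0, 0.001], [-0.001, -0.001, -1.0]]
ft_force: [0.7, -1.5, 0.4]
grip_width: 1.001
[[ 9.99999750e-01 -3.43770597e-04 -6.18052454e-04]
 [-3.43235041e-04 -9.99999566e-01  8.66419747e-04]
 [-6.18350035e-04 -8.66207393e-04 -9.99999434e-01]]
```

```bash
R='x'; python3 -m crank '0.6 -1 0 0;0.6 -1 0 0;0.6 -1 0 0;0.6 -1 0 0;0.6 -1 0 0' | sed -n 2p
python3 -m crank '0.6 -1 0 0;0.6 -1 0 0;0.6 -1 0 0;0.6 -1 0 0;0.6 -1 0 0' | sed -n 2p
python3 -m crank '0.5 -1 0 0;0.5 -1 0 0;0.5 -1 0 0;0.5 -1 0 0;0.5 -1 0 0' | sed -n 2p
python3 -m crank '0.2 -1 0 0;0.2 -1 0 0;0.2 -1 0 0;0.2 -1 0 0;0.2 -1 0 0' | sed -n 2p
python3 -m crank '0 -1 0 0;0 -1 0 0;0 -1 0 0;0 -1 0 0;0 -1 0 0' | sed -n 2p
python3 -m crank '0 -1 0 0;0 -1 0 0;0 -1 0 0;0 -1 0 0;0 -1 0 0' | sed -n 2p
python3 -m crank '0.1 -1 0 0;0.1 -1 0 0;0.1 -1 0 0;0.1 -1 0 0;0.1 -1 0 0' | sed -n 1,4p
```

```text
ee_pos: [0.3871, -0.4044, 0.2907]
ee_pos: [0.4471, -0.3045, 0.2907]
ee_pos: [0.4971, -0.2046, 0.2907]
ee_pos: [0.517, -0.1047, 0.2907]
ee_pos: [0.5169, -0.0048, 0.2907]
ee_pos: [0.5171, 0.0952, 0.2908]
time: 6.6
ee_pos: [0.5273, 0.1951, 0.2907]
tcp_rot: [[1.0, 0.0, -0.001], [0.0, -1.0, -0.0], [-0.001, 0.0, -1.0]]
ft_force: [0.7, 0.2, 0.2]
```

```bash
python3 -m crank '0.2 -1 0 0;0.2 -1 0 0;0.2 -1 0 0;0.2 -1 0 0;0.3 -1 0 0' | sed -n 2p
python3 -m crank '0 -0.35 0 0;0 0 0.75 0;0 0 0.75 0;0 0 0 0' | sed -n 2p; python3 - <<'E'
from h import *
S=snap('scene');T=snap('top')
p=read_state()['ee_pos'];print(proj(S,p),proj(T,p))
B=lambda s,x,y:cv2.resize(s['frame'][y:y+140,x:x+100,::-1],None,fx=4,fy=4,interpolation=2)
cv2.imwrite('pics/g1.png',np.hstack([B(S,285,80),B(T,80,120)]))
E
```

```text
ee_pos: [0.5495, 0.2951, 0.2907]
ee_pos: [0.5489, 0.2992, 0.258]
[336.40188002 106.80242939] [112.11616141 189.99911097]
```

View pics/g1.png

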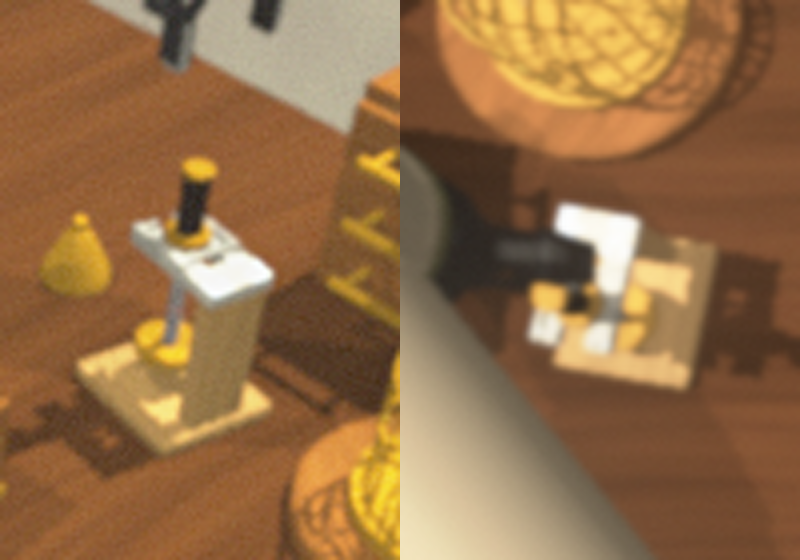

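```bash
python3 - <<'E'
from h import *
import pickle
C={}
for c in ['scene','top']:
    s=snapshot(c); C[c]={k:np.array(s[k]) for k in ['mtx','position','orientation']}
    print(c,C[c]['position'])
pickle.dump(C,open('cal.pkl','wb'))
print(read_state()['ee_pos'],read_state()['joint_positions'],read_state()['time'])
S=C['scene']
for z in (.258,.271,.28):
  for dy in (-.05,-.0425,0,.0425,.05): print(z,dy,(proj(S,[.549,.300+dy,z])-[285,80])*4)
E
```

```text
scene [ 1.21298646 -0.56884086  0.87639363]
top [ 0.45026916 -0.02407667  1.17244781]
[0.54992981 0.30088337 0.2618236 ] [-0.08920728  0.38234439 -0.6619728   1.31414336  0.23220539  1.52103163
 -2.29954299] 7.7
0.258 -0.05 [156.27711363 132.38656807]
0.258 -0.0425 [163.60369677 129.002524  ]
0.258 0 [204.29911025 110.20589394]
0.258 0.0425 [243.64763285  92.03137354]
0.258 0.05 [250.45669522  88.88636492]
0.271 -0.05 [158.71494345 116.27544046]
0.271 -0.0425 [166.08724326 112.91586793]
0.271 0 [207.03069344  94.25785153]
0.271 0.0425 [246.60954373  76.22168618]
0.271 0.05 [253.45751544  73.10105106]
0.28 -0.05 [160.42355323 104.98358165]
0.28 -0.0425 [167.82782958 101.64158187]
0.28 0 [208.9447183   83.08303184]
0.28 0.0425 [248.68454325  65.14603435]
0.28 0.05 [255.55970035  62.04285823]
```

```bash
python3 - <<'E'
from h import *
S=snap('scene')
p=read_state()['ee_pos']; print(p)
im=cv2.resize(S['frame'][50:150,285:385,::-1],None,fx=6,fy=6,interpolation=2)
for dy,z in ((0,0),(.0425,.013),(-.0425,.013),(0,.019),(0,.073)):
    q=(proj(S,p+np.array([0,dy,z]))-[285,50]+.5)*6; cv2.circle(im,(int(q[0]),int(q[1])),3,(0,0,255),-1)
cv2.imwrite('pics/g2.png',im)
E
```

```text
[0.54994131 0.30110087 0.26198407]
```

View pics/g2.png

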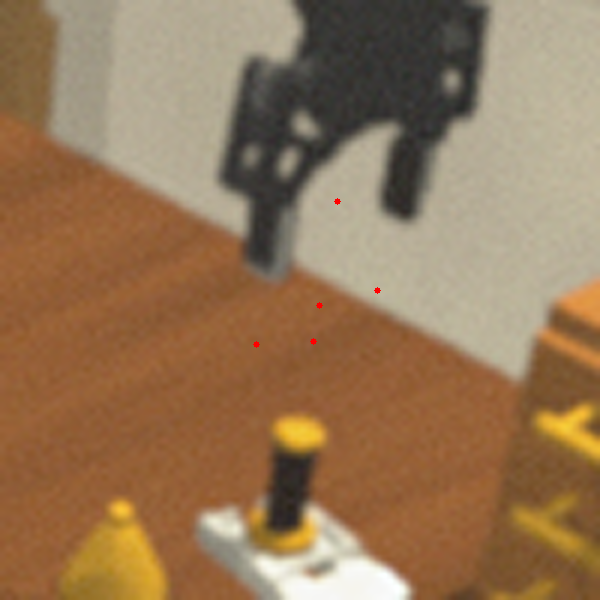

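```bash
python3 - <<'E'
from h import *
S=snap('top')
p=read_state()['ee_pos']; print(p)
im=cv2.resize(S['frame'][140:240,60:190,::-1],None,fx=6,fy=6,interpolation=2)
for dy,z in ((0,0),(.0425,.013),(-.0425,.013),(0,.019),(0,.073)):
    q=(proj(S,p+np.array([0,dy,z]))-[60,140]+.5)*6; cv2.circle(im,(int(q[0]),int(q[1])),3,(0,0,255),-1)
cv2.imwrite('pics/g3.png',im)
cv2.imwrite('pics/g3f.png',S['frame'][:,:,::-1])
E
```

```text
[0.54993615 0.30123725 0.26196996]
```

View pics/g3.png

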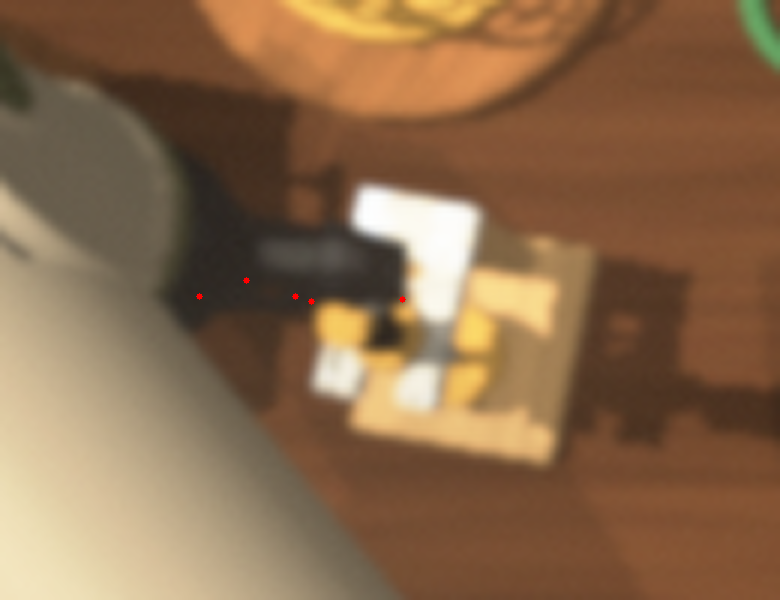

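View pics/g3f.png

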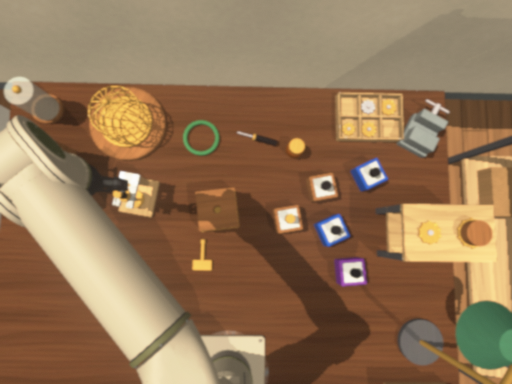

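```bash
python3 - <<'E'
from h import *
import pickle
C=pickle.load(open('cal.pkl','rb'));S=C['scene']
for uv in ((44.5,46.6),(66.7,36.3),(40,46),(48,44)):
  for x in (.54,.55,.56):
    d=ray(S,uv[0]+285,uv[1]+50,0)-S['position']; print(uv,S['position']+d*(x-S['position'][0])/d[0])
E
```

```text
(44.5, 46.6) [0.54       0.27387301 0.29810979]
(44.5, 46.6) [0.55       0.261351   0.30670259]
(44.5, 46.6) [0.56       0.248829   0.31529539]
(66.7, 36.3) [0.54       0.36752623 0.30007195]
(66.7, 36.3) [0.55       0.35361262 0.30863559]
(66.7, 36.3) [0.56       0.33969901 0.31719924]
(40, 46) [0.54       0.25398235 0.30665059]
(40, 46) [0.55       0.24175591 0.31511649]
(40, 46) [0.56       0.22952946 0.32358238]
(48, 44) [0.54       0.28748878 0.30170222]
(48, 44) [0.55       0.27476446 0.31024164]
(48, 44) [0.56       0.26204013 0.31878106]
```

```bash
python3 -m crank '0 0 0.75 0;0 0 0.75 0;0 0 0.75 0;0 0 0 0' | sed -n 1,5p; python3 - <<'E'
from h import *
S=snap('scene')
p=read_state()['ee_pos']; print(p)
im=cv2.resize(S['frame'][60:160,285:385,::-1],None,fx=6,fy=6,interpolation=2)
for dy,z in ((0,0),(.0425,.013),(-.0425,.013),(0,.019),(0,.073)):
    q=(proj(S,p+np.array([0,dy,z]))-[285,60]+.5)*6; cv2.circle(im,(int(q[0]),int(q[1])),3,(0,0,255),-1)
cv2.imwrite('pics/g4.png',im)
E
```

```text
time: 8.2
ee_pos: [0.5485, 0.3004, 0.2129]
tcp_rot: [[1.0, -0.001, -0.004], [-0.001, -1.0, -0.002], [-0.004, 0.002, -1.0]]
ft_force: [-0.2, 0.8, -0.2]
grip_width: 1.002
[0.54899082 0.30080495 0.21451987]
```

View pics/g4.png

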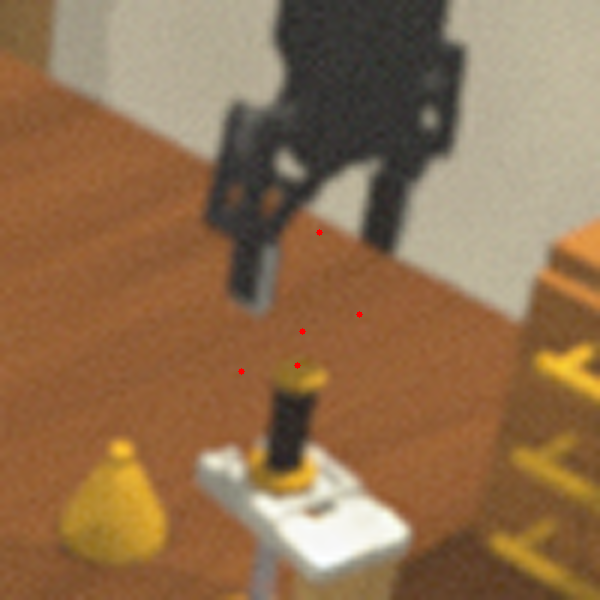

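```bash
python3 -m crank '0 0 -1 0;0 0 0 0;0 0 0 0;0 0 0 0;0 0 0 0' 0.2 | sed -n 1,5p; python3 - <<'E'
from h import *
S=snap('scene')
p=read_state()['ee_pos']; print(p,read_state()['grip_width'])
im=cv2.resize(S['frame'][60:160,285:385,::-1],None,fx=6,fy=6,interpolation=2)
for dy,z in ((0,0),(.0425,.013),(-.0425,.013),(0,.019),(0,.073)):
    q=(proj(S,p+np.array([0,dy,z]))-[285,60]+.5)*6; cv2.circle(im,(int(q[0]),int(q[1])),3,(0,0,255),-1)
cv2.imwrite('pics/g5.png',im)
E
```

```text
time: 8.75
ee_pos: [0.5495, 0.3012, 0.2357]
tcp_rot: [[1.0, -0.001, -0.001], [-0.001, -1.0, -0.0], [-0.001, 0.0, -1.0]]
ft_force: [-0.5, 0.0, 0.4]
grip_width: 0.2
[0.54950026 0.30125794 0.2357857 ] 0.2006873126502143
```

View pics/g5.png

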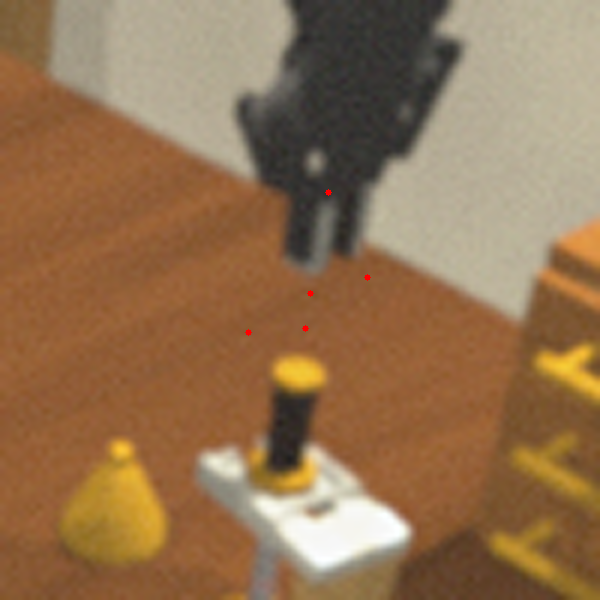

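```bash
python3 - <<'E'
from h import *
T=snap('top');import pickle
C=pickle.load(open('cal.pkl','rb'))
p=read_state()['ee_pos']
for c in C:
    print(c,proj(C[c],p)); print(np.array([proj(C[c],p+d)-proj(C[c],p) for d in np.eye(3)*.01]).T)
im=cv2.resize(T['frame'][150:230,60:190,::-1],None,fx=6,fy=6,interpolation=2)
im=cv2.convertScaleAbs(im,alpha=1.8)
for dy,z in ((0,0),(.01,.0),(-.01,.0),(0,.019),(0,.073)):
    q=(proj(T,p+np.array([0,dy,z]))-[60,150]+.5)*6; cv2.circle(im,(int(q[0]),int(q[1])),2,(0,0,255),-1)
cv2.imwrite('pics/g6.png',im)
E
```

```text
scene [335.3706942  114.14089744]
[[ 2.57127555  2.31865586  0.51422741]
 [ 1.43459219 -1.09535894 -2.98885401]]
top [114.96218707 191.09964271]
[[ 0.19742893 -3.81011048 -1.31631616]
 [-3.74113983 -0.05794134 -0.42157382]]
```

View pics/g6.png

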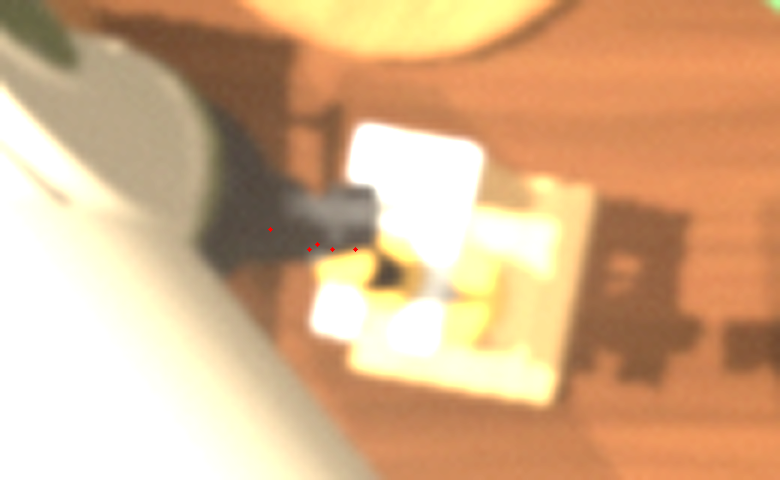

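```bash
python3 -m crank '0 0 0 0;0 0 0 0;0 0 0 0;0 0 0 0' 1 | tail -1;python3 -m crank '0 0 0.5 0;0 0 0.5 0;0 0 0.5 0;0 0 0.5 0;0 0 0.5 0' | sed -n 1,5p; python3 - <<'E'
from h import *
S=snap('scene')
p=read_state()['ee_pos']; print(p)
im=cv2.resize(S['frame'][60:160,285:385,::-1],None,fx=6,fy=6,interpolation=2)
for dy,z in ((0,0),(.0425,.013),(-.0425,.013),(0,.019),(0,.073)):
    q=(proj(S,p+np.array([0,dy,z]))-[285,60]+.5)*6; cv2.circle(im,(int(q[0]),int(q[1])),3,(0,0,255),-1)
cv2.imwrite('pics/g7.png',im)
E
```

```text
grip_width: 0.865
time: 9.75
ee_pos: [0.5495, 0.3013, 0.1851]
tcp_rot: [[1.0, -0.001, -0.001], [-0.001, -1.0, -0.0], [-0.001, 0.0, -1.0]]
ft_force: [-0.2, 1.4, 0.4]
grip_width: 0.996
[0.5489182  0.3008411  0.18335303]
```

View pics/g7.png

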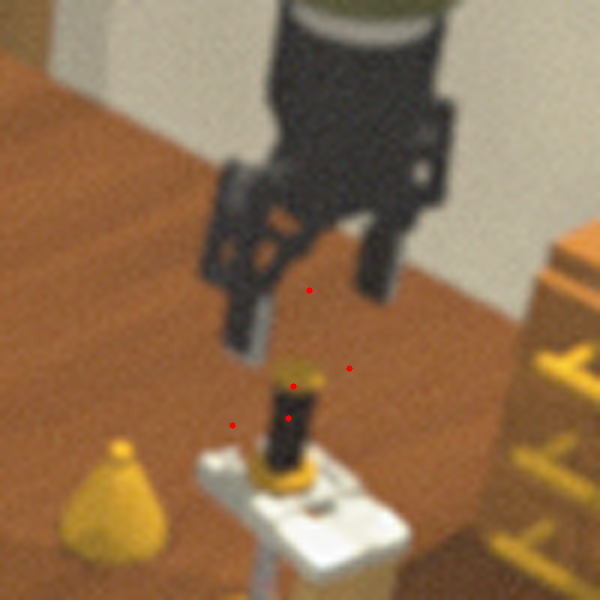

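```bash
python3 -m crank '0 0 0.3 0;0 0 0.3 0;0 0 0.3 0;0 0 0 0' 0.5| sed -n 1,5p; python3 - <<'E'
from h import *
S=snap('scene')
p=read_state()['ee_pos']; print(p)
im=cv2.resize(S['frame'][60:160,285:385,::-1],None,fx=6,fy=6,interpolation=2)
T=snap('top')
im2=cv2.resize(T['frame'][150:230,80:180,::-1],None,fx=6,fy=6,interpolation=2)
cv2.imwrite('pics/g8.png',im);cv2.imwrite('pics/g8t.png',im2)
E
```

```text
time: 10.2
ee_pos: [0.5493, 0.3011, 0.1674]
tcp_rot: [[1.0, -0.001, -0.001], [-0.001, -1.0, -0.001], [-0.001, 0.001, -1.0]]
ft_force: [0.8, -0.1, 0.4]
grip_width: 0.496
[0.54952447 0.30129388 0.16796786]
```

View pics/g8.png

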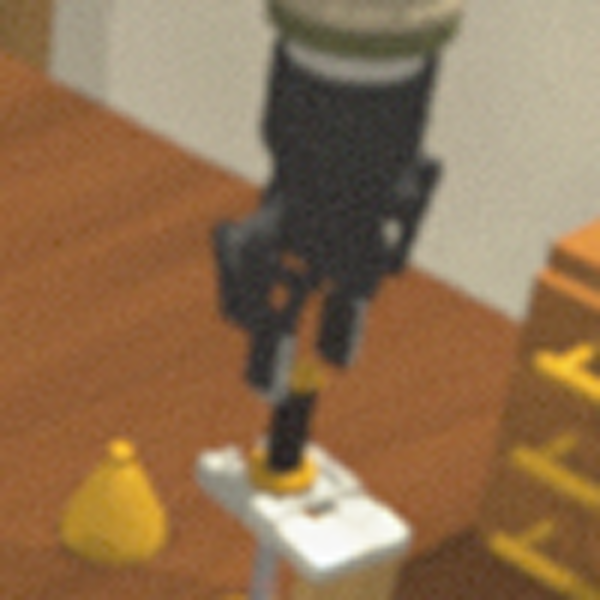

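View pics/g8t.png

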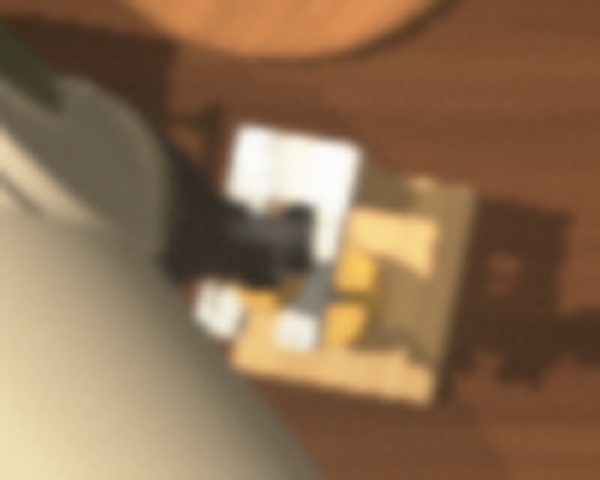

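```bash
python3 -m crank '0 0 0 0;0 0 0 0;0 0 0.3 0;0 0 0.3 0' 1| sed -n 1,5p;  python3 -m crank '0 0 0.3 0;0 0 0.3 0;0 0 0.3 0;0 0 0 0'| sed -n 1,5p; python3 - <<'E'
from h import *
S=snap('scene')
p=read_state()['ee_pos']; print(p)
im=cv2.resize(S['frame'][60:160,285:385,::-1],None,fx=6,fy=6,interpolation=2)
cv2.imwrite('pics/g9.png',im)
E
```

```text
time: 10.7
ee_pos: [0.5497, 0.3014, 0.1559]
tcp_rot: [[1.0, -0.001, 0.0], [-0.001, -1.0, 0.0], [0.0, -0.0, -1.0]]
ft_force: [0.3, 0.5, -0.4]
grip_width: 0.997
time: 11.1
ee_pos: [0.5492, 0.3011, 0.1371]
tcp_rot: [[1.0, -0.001, -0.001], [-0.001, -1.0, -0.001], [-0.001, 0.001, -1.0]]
ft_force: [-1.0, -0.6, -0.2]
grip_width: 1.003
[0.54941815 0.30126814 0.13775219]
```

View pics/g9.png

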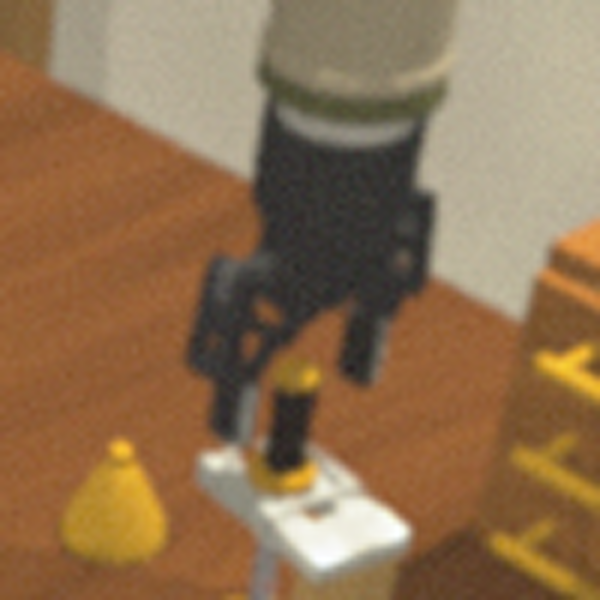

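```bash
python3 -m crank '0 0 0.4 0;0 0 0.4 0;0 0 0 0;0 0 0 0' 0.5 | sed -n 1,5p; python3 - <<'E'
from h import *
S=snap('scene')
p=read_state()['ee_pos']; print(p)
im=cv2.resize(S['frame'][80:160,285:385,::-1],None,fx=7,fy=7,interpolation=2)
cv2.imwrite('pics/g10.png',im)
E
```

```text
time: 11.55
ee_pos: [0.5495, 0.3013, 0.122]
tcp_rot: [[1.0, -0.001, -0.0], [-0.001, -1.0, -0.0], [-0.0, 0.0, -1.0]]
ft_force: [0.3, -0.4, -0.2]
grip_width: 0.501
[0.54963632 0.3014782  0.12232915]
```

View pics/g10.png

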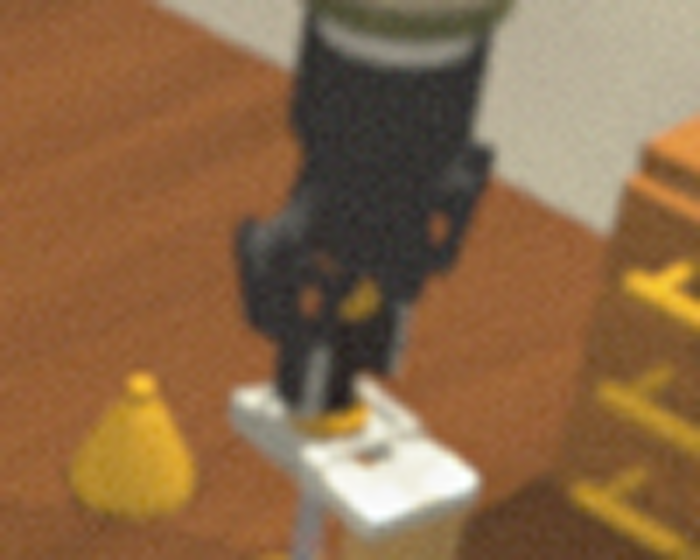

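```bash
python3 -m crank '0 0 -0.2 0;0 0 0 0;0 0 0 0;0 0 0 0;0 0 0 0' 0 60| sed -n 1,5p; python3 - <<'E'
from h import *
S=snap('scene')
p=read_state(); print(p['ee_pos'],p['ft_force'],p['grip_width'])
im=cv2.resize(S['frame'][80:160,285:385,::-1],None,fx=7,fy=7,interpolation=2)
cv2.imwrite('pics/g11.png',im)
E
```

```text
time: 12.1
ee_pos: [0.5501, 0.302, 0.1275]
tcp_rot: [[1.0, -0.001, 0.002], [-0.001, -1.0, 0.001], [0.002, -0.001, -1.0]]
ft_force: [-0.5, 0.5, 6.0]
grip_width: 0.247
[0.55008469 0.30197491 0.12747757] [-0.76848406  0.61644264  6.0399592 ] 0.246660587382683
```

View pics/g11.png

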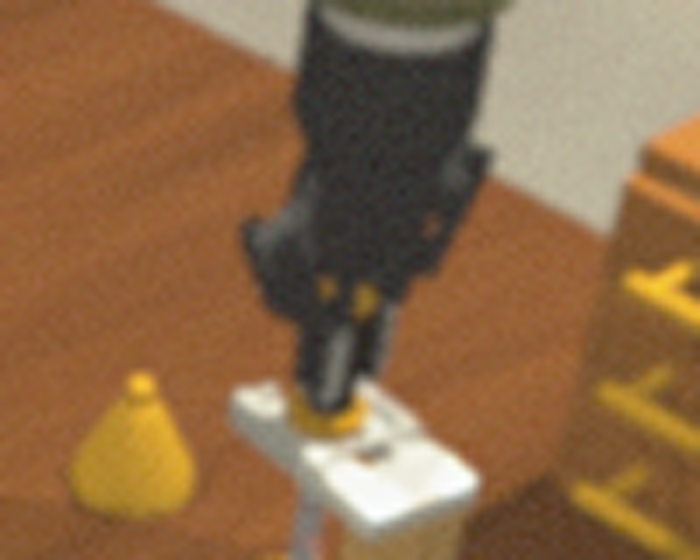

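```bash
python3 -m crank '0 0 -0.25 0;0 0 -0.25 0;0 0 -0.25 0;0 0 0 0;0 0 0 0' | sed -n 1,5p; python3 - <<'E'
from h import *
S=snap('scene')
p=read_state(); print(p['ee_pos'],p['ft_force'],p['grip_width'])
im=cv2.resize(S['frame'][80:180,285:385,::-1],None,fx=6,fy=6,interpolation=2)
cv2.imwrite('pics/g12.png',im)
E
```

```text
time: 12.65
ee_pos: [0.5497, 0.3013, 0.1413]
tcp_rot: [[1.0, -0.001, 0.0], [-0.001, -1.0, -0.0], [0.0, 0.0, -1.0]]
ft_force: [-0.1, 1.0, -2.1]
grip_width: 0.244
[0.54954328 0.30128534 0.14106272] [ 0.13975898 -0.07691252 -1.7210098 ] 0.24642434559018023
```

View pics/g12.png

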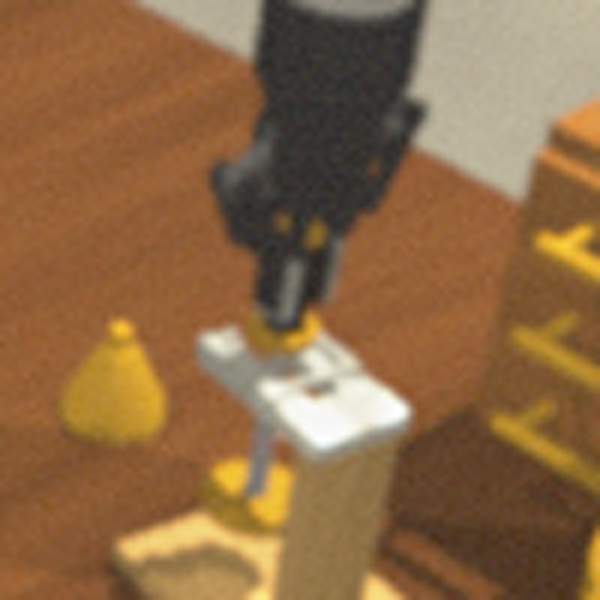

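```bash
python3 -m crank '-0.5 -0.08 0 0;-0.6 -0.1 0 0;-1 -0.16 0 0;-1 -0.16 0 0;-1 -0.16 0 0' | sed -n 1,5p;python3 -m crank '-1 -0.16 0 0;0 0 -1 0;0 0 -1 0;0 0 -1 0;0 0 -1 0' | sed -n 1,5p; python3 - <<'E'
from h import *
S=snap('scene','s13.png')
T=snap('top','t13.png')
E
```

```text
time: 13.2
ee_pos: [0.4656, 0.3151, 0.1411]
tcp_rot: [[1.0, -0.0, -0.0], [-0.0, -1.0, -0.0], [-0.0, 0.0, -1.0]]
ft_force: [-0.1, 1.2, -1.7]
grip_width: 0.244
time: 13.7
ee_pos: [0.4463, 0.3182, 0.222]
tcp_rot: [[1.0, 0.0, 0.0], [0.0, -1.0, -0.001], [0.0, 0.001, -1.0]]
ft_force: [0.4, 0.1, -1.9]
grip_width: 0.246
```

View pics/s13.png

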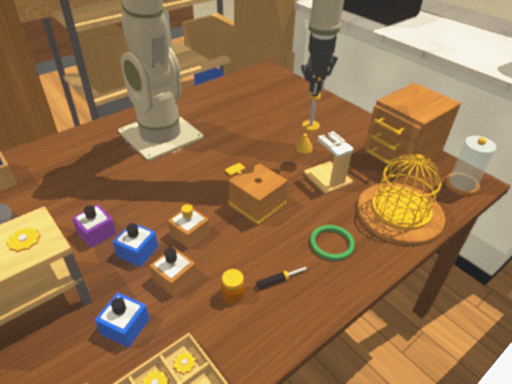

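```bash
python3 -m crank '0 1 -0.2 0;0 1 -0.2 0;0 1 -0.2 0;0 1 0 0;0.35 1 0 0' | sed -n 2p; python3 -m crank '0.35 1 0 0;0.35 1 0 0;0.35 1 0 0;0.35 1 0 0;0.35 1 0 0' | sed -n 2p;python3 -m crank '0.35 1 0 0;0.35 1 0 0;0.35 1 0 0;0.35 1 0 0;0 0 0 0' | sed -n 1,5p; python3 - <<'E'
from h import *
S=snap('scene','s14.png')
T=snap('top','t14.png')
p=read_state();print(p['ee_pos'])
for s in (S,T):
  q=proj(s,[.5165,.0385,.1]);print(q)
A=cv2.resize(S['frame'][90:240,200:310,::-1],None,fx=4,fy=4,interpolation=2)
B=cv2.resize(T['frame'][130:280,150:250,::-1],None,fx=4,fy=4,interpolation=2)
cv2.imwrite('pics/g14.png',np.hstack([A,B]))
for n in ['collar']:
    for r in find_in('scene',n)[:2]: print(w(S,r['xyz']),r['score'])
E
```

```text
ee_pos: [0.4531, 0.2174, 0.2321]
ee_pos: [0.4886, 0.1173, 0.2319]
time: 15.3
ee_pos: [0.5171, 0.0348, 0.2316]
tcp_rot: [[1.0, -0.005, -0.002], [-0.005, -1.0, -0.001], [-0.002, 0.001, -1.0]]
ft_force: [0.7, -0.8, -2.0]
grip_width: 0.246
[0.51655286 0.03813298 0.23213374]
[257.71086821 179.63376821]
[216.86992007 208.11722718]
[0.51923214 0.02950623 0.15098065] 0.66
```

View pics/g14.png

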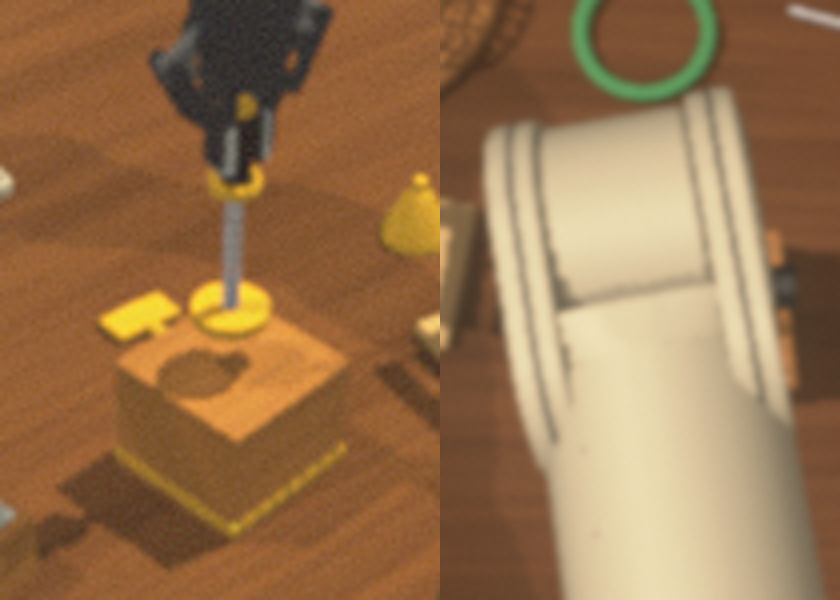

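```bash
python3 - <<'E'
from h import *
import pickle
C=pickle.load(open('cal.pkl','rb'));S=C['scene']
for z in (.153,.158,.163): print(ray(S,200+230.5/4-.375,90+306/4-.375,z))
for z in (.25,.257): print('flange top',ray(S,200+236/4-.375,90+183/4-.375,z))
print('well',ray(S,258.25-.375,180.25-.375,.1))
E
```

```text
[0.51827685 0.03346136 0.153     ]
[0.52307859 0.02929832 0.158     ]
[0.52788033 0.02513529 0.163     ]
flange top [0.5124424  0.03968762 0.25      ]
flange top [0.52027103 0.03288727 0.257     ]
well [0.51761959 0.03818275 0.1       ]
```

```bash
python3 -m crank '0.08 -0.08 0.6 0;0 0 0.6 0;0 0 0 0' | sed -n 1,5p; python3 - <<'E'
from h import *
S=snap('scene')
p=read_state();print(p['ee_pos'])
A=cv2.resize(S['frame'][120:220,205:305,::-1],None,fx=6,fy=6,interpolation=2)
for z in (.1,.11,.12,.13):
  q=(proj(S,[.5176,.0382,z])-[205,120]+.5)*6;cv2.circle(A,(int(q[0]),int(q[1])),2,(0,0,255),-1)
cv2.imwrite('pics/g15.png',A)
E
```

```text
time: 15.75
ee_pos: [0.5175, 0.0398, 0.2067]
tcp_rot: [[1.0, -0.0, -0.004], [-0.0, -1.0, -0.0], [-0.004, 0.0, -1.0]]
ft_force: [-0.1, -0.4, -2.0]
grip_width: 0.244
[0.51801655 0.03970894 0.20783232]
```

View pics/g15.png

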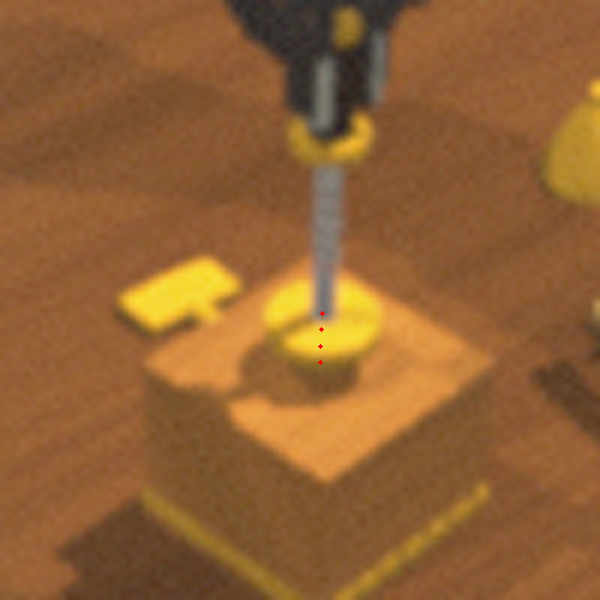

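```bash
python3 -m crank '0 0 0.3 0;0 0 0.3 0;0 0 0.2 0;0 0 0 0' | sed -n 1,4p;python3 -m crank '0 0 0.2 0;0 0 0.2 0;0 0 0.2 0' | sed -n 1,4p;  python3 - <<'E'
from h import *
S=snap('scene')
p=read_state();print(p['ee_pos'],p['ft_force'],p['torque'])
A=cv2.resize(S['frame'][120:220,205:305,::-1],None,fx=6,fy=6,interpolation=2)
cv2.imwrite('pics/g16.png',A)
E
```

```text
time: 16.2
ee_pos: [0.5186, 0.0393, 0.1926]
tcp_rot: [[1.0, -0.001, -0.001], [-0.001, -1.0, -0.0], [-0.001, 0.0, -1.0]]
ft_force: [-0.4, -0.4, -3.0]
time: 16.5
ee_pos: [0.5193, 0.0395, 0.1815]
tcp_rot: [[1.0, -0.001, 0.001], [-0.001, -1.0, -0.0], [0.001, 0.0, -1.0]]
ft_force: [0.4, -0.3, 0.3]
[0.51903079 0.03951413 0.1807264 ] [1.06079216 0.62127523 0.08204736] [ 0.10169071 -0.3219249  -0.01307828]
```

View pics/g16.png

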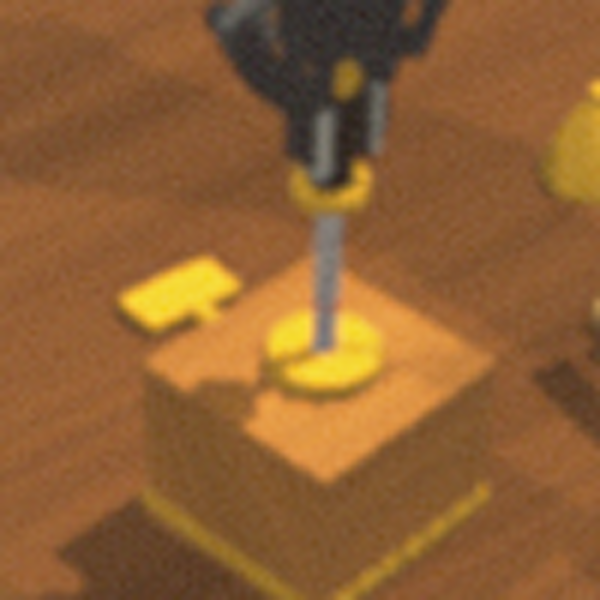

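```bash
python3 -m crank '0 0 0.2 0;0 0 0.2 0;0 0 0.2 0;0 0 0.2 0' | sed -n '1,2p;4p'; for i in 1 2 ; do python3 -m crank '0 0 0.05 0;0 0 0.05 0' | sed -n '1,2p;4p'; done
```

```text
time: 16.95
ee_pos: [0.5191, 0.0395, 0.1651]
ft_force: [1.1, 1.1, 1.3]
time: 17.15
ee_pos: [0.5191, 0.0395, 0.1633]
ft_force: [0.7, 1.1, 1.7]
time: 17.35
ee_pos: [0.5191, 0.0395, 0.1614]
ft_force: [0.9, 1.6, 2.2]
```

```bash
for i in 1 ; do python3 -m crank '0 0 0.05 0;0 0 0.05 0' | sed -n '1,2p;4p'; done;python3 -m crank '0 0 0.05 0;0 0 0.05 0' | sed -n '1,2p;4p'
```

```text
time: 17.55
ee_pos: [0.519, 0.0395, 0.1593]
ft_force: [1.3, 1.0, 1.8]
time: 17.75
ee_pos: [0.519, 0.0395, 0.1573]
ft_force: [1.3, 1.5, 1.0]
```

```bash
python3 -m crank '0 0 0.05 0;0 0 0.05 0' | sed -n '1,2p;4p'
```

```text
time: 17.95
ee_pos: [0.519, 0.0395, 0.1553]
ft_force: [1.6, 2.3, 0.5]
```

```bash
python3 -m crank '0 0 0.05 0;0 0 0.05 0' | sed -n '1,2p;4p'
```

```text
time: 18.15
ee_pos: [0.519, 0.0395, 0.1532]
ft_force: [1.8, 1.7, 1.1]
```

```bash
python3 -m crank '0 0 0.05 0;0 0 0.05 0' | sed -n '1,2p;4p'
```

```text
time: 18.35
ee_pos: [0.5192, 0.0395, 0.1516]
ft_force: [-0.2, 1.1, 6.1]
```

```bash
python3 -m crank '0 0 0.05 0;0 0 0.05 0' | sed -n '1,2p;4p'
```

```text
time: 18.55
ee_pos: [0.5194, 0.0395, 0.1501]
ft_force: [-0.3, 1.5, 10.1]
```

```bash
python3 -m crank '0 0 0 0;0 0 0 0;0 0 0 0;0 0 0 0' | sed -n '1,2p;4p';python3 -m crank '0 0 0 0;0 0 0 0;0 0 0 0;0 0 0 0;0 0 0 0' | sed -n '1,2p;4p'; python3 - <<'E'
from h import *
S=snap('scene')
p=read_state();print(p['ee_pos'],p['ft_force'],p['torque'])
A=cv2.resize(S['frame'][120:220,205:305,::-1],None,fx=6,fy=6,interpolation=2)
cv2.imwrite('pics/g17.png',A)
E
```

```text
time: 18.95
ee_pos: [0.5193, 0.0395, 0.15]
ft_force: [-0.0, 1.1, 8.0]
time: 19.45
ee_pos: [0.5193, 0.0395, 0.15]
ft_force: [0.5, 1.2, 7.5]
[0.51934574 0.039493   0.15007509] [-0.29783402  1.68970143  7.22394156] [ 0.46863065  0.03384515 -0.00386864]
```

View pics/g17.png

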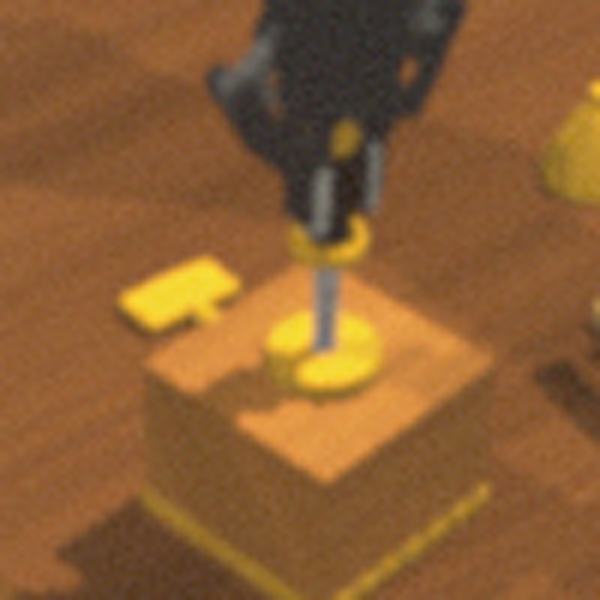

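```bash
python3 -m crank '0 0 -0.3 0;0 0 -1 0;0 0 -1 0;0 0 -1 0;0 0 -0.7 0' | sed -n '1,2p;4p';python3 -m crank '-0.36 -1 0 0;-0.36 -1 0 0;-0.36 -1 0 0;-0.36 -1 0 0;-0.36 -1 0 0' | sed -n '1,2p;4p'; python3 -m crank '-0.36 -1 0 0;-0.36 -1 0 0;-0.36 -1 0 0;-0.36 -1 0 0;-0.36 -1 0 0' | sed -n '1,2p;4p'; python3 -m crank '0 -1 0 0;0 -1 0 0;0 -1 0 0;0 -0.9 0 0;0 0 0 0' | sed -n '1,2p;4p'; python3 - <<'E'
from h import *
S=snap('scene')
p=read_state();print(p['ee_pos'],p['ft_force'])
A=cv2.resize(S['frame'][60:160,260:360,::-1],None,fx=6,fy=6,interpolation=2)
cv2.imwrite('pics/g18.png',A)
E
```

```text
time: 20.0
ee_pos: [0.5186, 0.0389, 0.2301]
ft_force: [0.7, -0.5, -2.3]
time: 20.5
ee_pos: [0.4822, 0.1397, 0.2288]
ft_force: [-0.2, 0.5, -3.1]
time: 21.0
ee_pos: [0.4464, 0.2397, 0.2287]
ft_force: [0.9, 0.5, -2.2]
time: 21.5
ee_pos: [0.446, 0.3194, 0.2285]
ft_force: [-0.9, 0.0, -1.8]
[0.44654563 0.31793552 0.2286017 ] [-0.34307706 -0.01103854 -3.07543763]
```

View pics/g18.png

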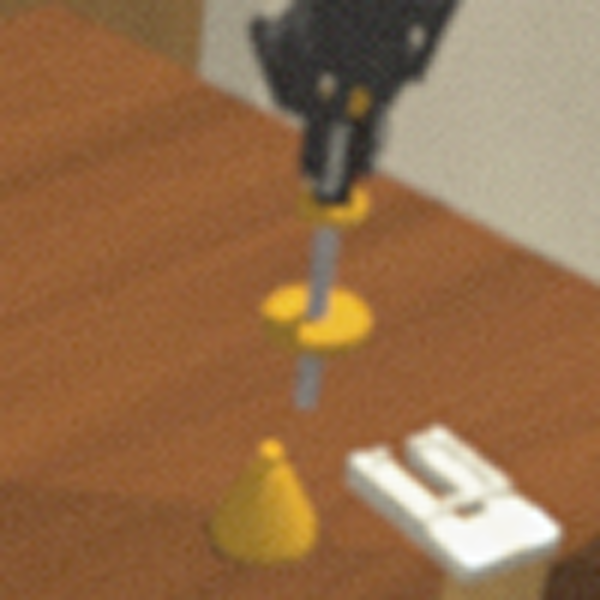

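```bash
python3 -m crank '0.75 0.12 0.5 0;0 0 1 0;0 0 1 0;0 0 1 0;0 0 0.7 0' | sed -n '1,2p;4p';python3 -m crank '0 0 0.05 0;0 0 0 0' | sed -n '1,2p;4p'; python3 - <<'E'
from h import *
S=snap('scene')
T=snap('top')
p=read_state();print(p['ee_pos'],p['ft_force'])
A=cv2.resize(S['frame'][80:180,270:370,::-1],None,fx=6,fy=6,interpolation=2)
cv2.imwrite('pics/g19.png',A)
E
```

```text
time: 22.05
ee_pos: [0.4622, 0.3133, 0.1436]
ft_force: [0.2, -0.5, -2.0]
time: 22.25
ee_pos: [0.4625, 0.3147, 0.1446]
ft_force: [0.0, -0.3, -1.6]
[0.46280041 0.31527962 0.14534139] [ 0.38199019 -0.57738041 -2.44962352]
```

View pics/g19.png

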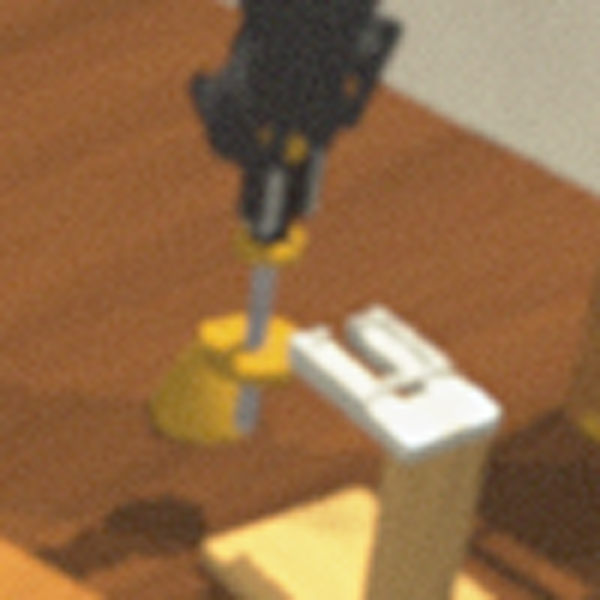

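```bash
python3 -m crank '0.9 0.14 0 0;0.9 0.14 0 0;0.9 0.14 0.1 0;0.9 0.14 0 0;0.75 0.12 0 0' | sed -n '1,2p;4p';python3 -m crank '0 0 0 0' | sed -n '1,2p;4p'; python3 - <<'E'
from h import *
S=snap('scene')
p=read_state();print(p['ee_pos'],p['ft_force'])
A=cv2.resize(S['frame'][80:180,270:370,::-1],None,fx=6,fy=6,interpolation=2)
cv2.imwrite('pics/g20.png',A)
E
```

```text
time: 22.85
ee_pos: [0.5507, 0.3012, 0.1432]
ft_force: [-0.2, -0.2, -2.3]
time: 22.95
ee_pos: [0.5515, 0.3004, 0.1428]
ft_force: [0.6, 0.0, -1.9]
[0.55002787 0.30119833 0.14276733] [-0.62447331  0.72381079 -2.758524  ]
```

View pics/g20.png

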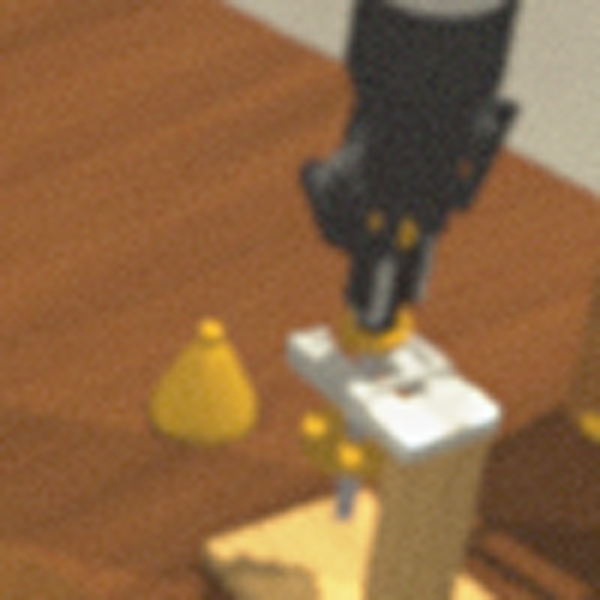

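```bash
python3 -m crank '0 0 0.25 0;0 0 0.25 0;0 0 0 0' | sed -n '1,2p;4p';python3 -m crank '0 0 0.1 0;0 0 0.05 0' | sed -n '1,2p;4p'
```

```text
time: 23.3
ee_pos: [0.5483, 0.3014, 0.1314]
ft_force: [0.2, 0.1, -1.6]
time: 23.5
ee_pos: [0.5491, 0.3014, 0.1292]
ft_force: [0.2, -0.1, -1.5]
```

```bash
python3 -m crank '0 0 0.05 0;0 0 0.05 0' | sed -n '1,2p;4p'
```

```text
time: 23.7
ee_pos: [0.5494, 0.3014, 0.1275]
ft_force: [-2.5, -1.7, 5.9]
```

```bash
python3 -m crank '0 0 -0.05 0;0 0 0 0;0 0 0 0;0 0 0 0' 0.6 | sed -n '1,2p;4p';python3 -m crank '0 0 -0.4 0;0 0 -1 0;0 0 -1 0;0 0 -1 0;0 0 -1 0' | sed -n '1,2p;4p'; python3 - <<'E'
from h import *
S=snap('scene')
T=snap('top')
p=read_state();print(p['ee_pos'],p['ft_force'])
A=cv2.resize(S['frame'][60:200,270:370,::-1],None,fx=4,fy=4,interpolation=2)
B=cv2.resize(T['frame'][120:260,80:180,::-1],None,fx=4,fy=4,interpolation=2)
cv2.imwrite('pics/g21.png',np.hstack([A,B]))
E
```

```text
time: 24.1
ee_pos: [0.5494, 0.3014, 0.1285]
ft_force: [-0.8, -0.1, -0.5]
time: 24.6
ee_pos: [0.5493, 0.3015, 0.2179]
ft_force: [1.2, 0.4, 0.6]
[0.55030105 0.30244326 0.21988467] [ 1.00403264  0.46233107 -0.15467002]
```

View pics/g21.png

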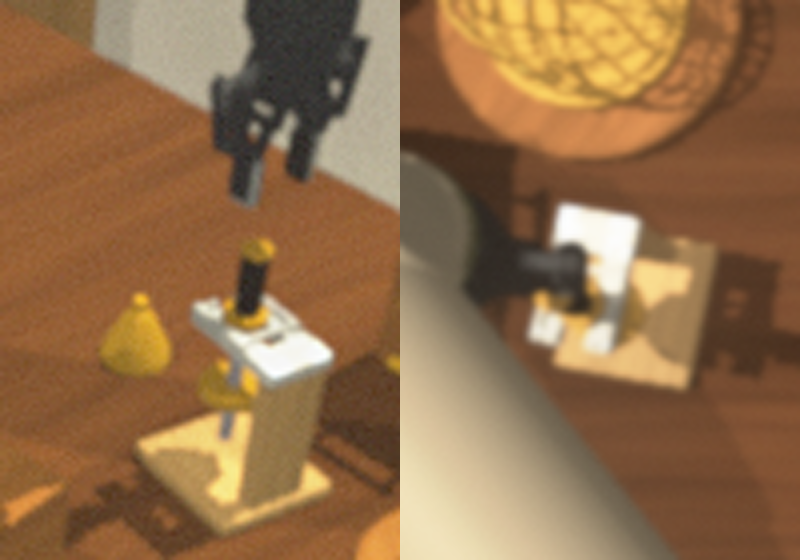

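```bash
python3 - <<'E'
import cv2,numpy as np
b=cv2.imread('pics/top0.png')
B=cv2.resize(b[165:245,260:360],None,fx=7,fy=7,interpolation=2);cv2.imwrite('pics/z4.png',B)
a=cv2.imread('pics/scene0.png')
B=cv2.resize(a[190:290,140:230],None,fx=6,fy=6,interpolation=2);cv2.imwrite('pics/z5.png',B)
E
```

```text
(no output)
```

View pics/z4.png

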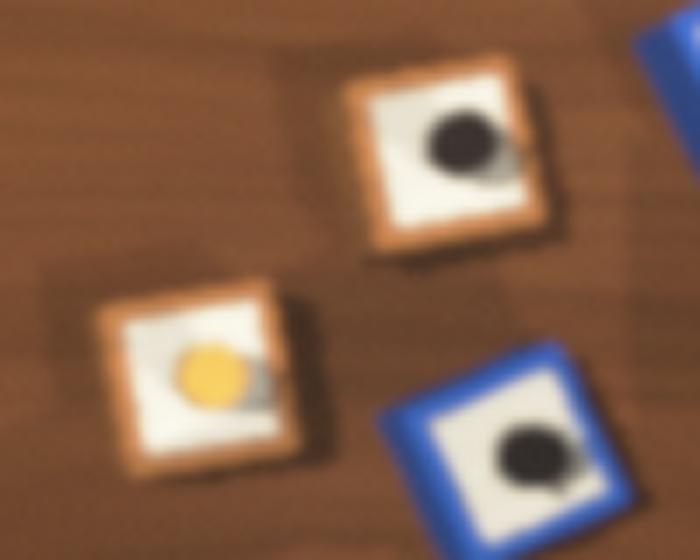

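View pics/z5.png

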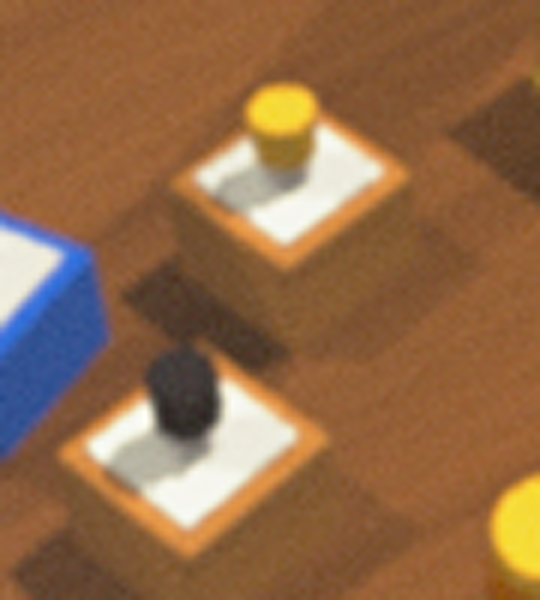

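```bash
cat >> h.py <<'E'
def tri(obs):
    A=np.zeros((3,3));b=np.zeros(3)
    for s,(u,v) in obs:
        p=np.array(s['position']);d=ray(s,u,v,0.)-p;d/=np.linalg.norm(d);M=np.eye(3)-np.outer(d,d);A+=M;b+=M@p
    return np.linalg.solve(A,b)
E
python3 - <<'E'
from h import *
np.set_printoptions(precision=4,suppress=True)
import pickle
C=pickle.load(open('cal.pkl','rb'));S=C['scene'];T=C['top']
t=lambda u,v:(u/7+260-.43,v/7+165-.43)
s=lambda u,v:(u/6+140-.42,v/6+190-.42)
for n,a,b in (('brass',s(282,107),t(211,377)),('black',s(182,364),t(462,143))):
    print(n,tri([(S,a),(T,b)]))
    for z in (.096,.106,.116): print(z,ray(S,*a,z)[:2],ray(T,*b,z)[:2])
for n,c in (('brass',[(97,303),(270,280),(300,448),(130,475)]),('black',[(343,85),(512,57),(548,218),(375,247)])):
    print(n,'housingT',np.mean([ray(T,*t(*q),.06) for q in c],0))
for n,c in (('brass',[(172,183),(290,92),(409,175),(288,268)]),('black',[(60,452),(190,350),(328,438),(190,555)])):
    print(n,'housingS',[ray(S,*s(*q),.06)[:2] for q in c],np.mean([ray(S,*s(*q),.06) for q in c],0))
print('handletop tri',tri([(S,(334.375,121.6)),(T,(116.6,192.1))]))
print('well tri',tri([(S,(257.9,179.9)),(T,(216.4,208.6))]))
E
```

```text
brass [ 0.4881 -0.1845  0.0998]
0.096 [ 0.4846 -0.1826] [ 0.4882 -0.1851]
0.106 [ 0.4939 -0.1875] [ 0.4878 -0.1836]
0.116 [ 0.5032 -0.1925] [ 0.4875 -0.1821]
black [ 0.5921 -0.2962  0.103 ]
0.096 [ 0.5859 -0.2944] [ 0.5935 -0.2973]
0.106 [ 0.594  -0.2979] [ 0.5921 -0.2947]
0.116 [ 0.602  -0.3014] [ 0.5908 -0.2922]
brass housingT [ 0.4897 -0.1852  0.06  ]
black housingT [ 0.5942 -0.2983  0.06  ]
brass housingS [array([ 0.4623, -0.2305]), array([ 0.4447, -0.1563]), array([ 0.5241, -0.1435]), array([ 0.5384, -0.2174])] [ 0.4924 -0.1869  0.06  ]
black housingS [array([ 0.5666, -0.3445]), array([ 0.5524, -0.2751]), array([ 0.6278, -0.2552]), array([ 0.6429, -0.3293])] [ 0.5974 -0.301   0.06  ]
handletop tri [0.549  0.3051 0.209 ]
well tri [0.5153 0.0402 0.0973]
```

```bash
python3 -m crank '-0.1 1 0 0;-0.1 1 0 0;-0.1 1 0 0;-0.1 1 0 0;-0.1 1 0 0' 1| sed -n '2p';python3 -m crank '-0.1 1 0 0;-0.1 1 0 0;-0.1 1 0 0;-0.1 1 0 0;-0.1 1 0 0' | sed -n '2p';python3 -m crank '-0.1 1 0 0;-0.1 1 0 0;-0.1 1 0 0;-0.1 1 0 0;-0.1 1 0 0' | sed -n '2p';python3 -m crank '-0.2 1 0 0;-0.2 1 0 0;-0.2 1 0 0;-0.2 1 0 0;-0.2 1 0 0' | sed -n '2p';python3 -m crank '-0.1 1 0 0;-0.1 1 0 0;-0.1 1 0 0;-0.1 1 0 0;-0.1 0.4 0.5 0' | sed -n '1,2p'; python3 -m crank '0 0 1 0;0 0 1 0;0 0 1 0;0 0 0 0' | sed -n '1,4p'; python3 - <<'E'
from h import *
S=snap('scene')
T=snap('top')
p=read_state();print(p['ee_pos'],p['ft_force'])
A=cv2.resize(S['frame'][130:270,130:230,::-1],None,fx=4,fy=4,interpolation=2)
B=cv2.resize(T['frame'][140:280,240:340,::-1],None,fx=4,fy=4,interpolation=2)
cv2.imwrite('pics/g22.png',np.hstack([A,B]))
E
```

```text
ee_pos: [0.5388, 0.2005, 0.2158]
ee_pos: [0.5287, 0.1006, 0.2159]
ee_pos: [0.5185, 0.0006, 0.2159]
ee_pos: [0.4983, -0.0993, 0.2159]
time: 27.2
ee_pos: [0.4888, -0.1886, 0.2066]
time: 27.6
ee_pos: [0.4867, -0.1852, 0.143]
tcp_rot: [[1.0, -0.0, -0.005], [-0.0, -1.0, 0.002], [-0.005, -0.002, -1.0]]
ft_force: [-0.4, 0.3, -0.4]
[ 0.48852126 -0.18596065  0.14618128] [ 0.04139773 -0.1944666   0.65259649]
```

View pics/g22.png

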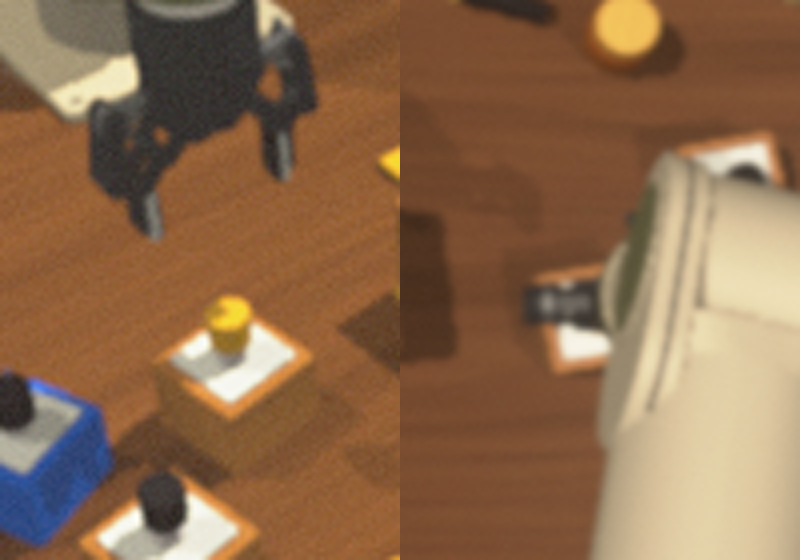

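```bash
python3 - <<'E'
from h import *
import pickle
S=pickle.load(open('cal.pkl','rb'))['scene']
for z in (.146,.16,.175,.185,.195,.205): print(z,(proj(S,[.4885,-.186,z])-[130,130])*4)
for z in (.09,.1,.106,.11): print(z,(proj(S,[.49,-.1855,z])-[130,130])*4)
E
```

```text
0.146 [218.64065672 259.49714177]
0.16 [216.73489238 243.32863677]
0.175 [214.65643924 225.69503999]
0.185 [213.24928157 213.75671406]
0.195 [211.82452935 201.66911602]
0.205 [210.38185052 189.42942858]
0.09 [227.79832755 322.42722965]
0.1 [226.53859444 311.65247976]
0.106 [225.77558842 305.12633628]
0.11 [225.26389638 300.7497316 ]
```

```bash
python3 -m crank '0.12 -0.05 0.8 0;0 0 1 0;0 0 1 0;0 0 1 0;0 0 0.8 0' | sed -n '1,4p';python3 -m crank '0 0 0.55 0;0 0 0 0' | sed -n '1,4p'; python3 - <<'E'
from h import *
S=snap('scene')
p=read_state();print(p['ee_pos'],p['ft_force'])
A=cv2.resize(S['frame'][150:250,130:230,::-1],None,fx=6,fy=6,interpolation=2)
cv2.imwrite('pics/g23.png',A)
E
```

```text
time: 28.2
ee_pos: [0.4917, -0.1855, 0.0545]
tcp_rot: [[1.0, -0.001, 0.001], [-0.001, -1.0, -0.001], [0.001, 0.001, -1.0]]
ft_force: [-0.2, 0.4, 0.6]
time: 28.4
ee_pos: [0.4908, -0.1853, 0.0428]
tcp_rot: [[1.0, -0.001, -0.001], [-0.001, -1.0, 0.0], [-0.001, -0.0, -1.0]]
ft_force: [-0.0, 0.2, 0.2]
[ 0.49135584 -0.18546242  0.04370105] [ 1.24821502 -0.99910045 -0.15487025]
```

View pics/g23.png

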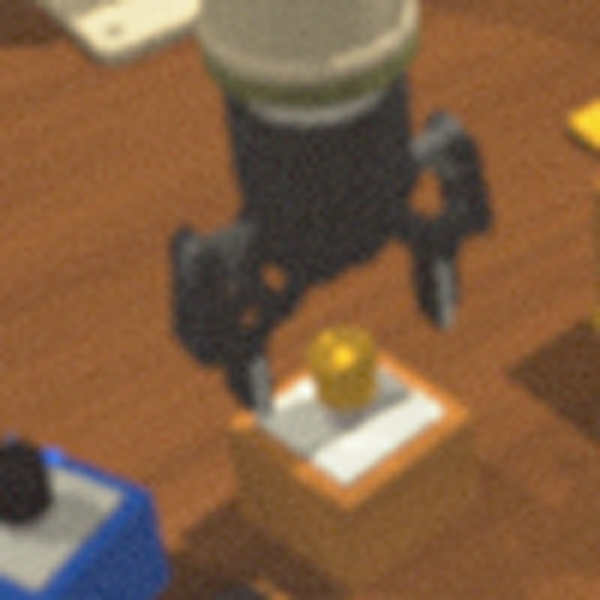

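```bash
python3 -m crank '0 0 0 0;0 0 0 0;0 0 0 0;0 0 0 0;0 0 0 0' 0 60| sed -n '1,5p'; python3 -m crank '0 0 -0.1 0;0 0 -0.1 0;0 0 -0.1 0' | sed -n '1,5p';python3 - <<'E'
from h import *
S=snap('scene')
p=read_state();print(p['ee_pos'],p['ft_force'])
A=cv2.resize(S['frame'][150:250,130:230,::-1],None,fx=6,fy=6,interpolation=2)
cv2.imwrite('pics/g24.png',A)
E
```

```text
time: 28.95
ee_pos: [0.4914, -0.1862, 0.0438]
tcp_rot: [[1.0, -0.002, 0.001], [-0.002, -1.0, -0.001], [0.001, 0.001, -1.0]]
ft_force: [-0.1, -1.7, 3.9]
grip_width: 0.329
time: 29.25
ee_pos: [0.4913, -0.1861, 0.0492]
tcp_rot: [[1.0, -0.002, 0.001], [-0.002, -1.0, -0.001], [0.001, 0.001, -1.0]]
ft_force: [4.1, -3.7, -5.5]
grip_width: 0.325
[ 0.49131081 -0.18610282  0.04944709] [ 1.66534067 -3.50504442 -3.36742114]
```

View pics/g24.png

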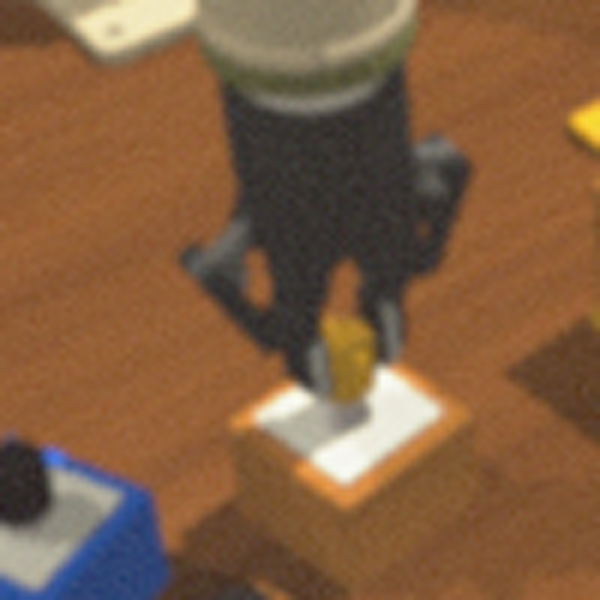

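Held well, moving up with ~5 N. Continue until the stop.

```bash
python3 -m crank '0 0 -0.1 0;0 0 -0.1 0' | sed -n '1,2p;4,5p';python3 -m crank '0 0 -0.1 0' | sed -n '1,2p;4,5p'
```

```text
time: 29.5
ee_pos: [0.4913, -0.1861, 0.0532]
ft_force: [4.3, -4.5, -5.1]
grip_width: 0.324
time: 29.6
ee_pos: [0.4913, -0.1861, 0.0552]
ft_force: [3.9, -5.1, -6.6]
grip_width: 0.327
```

```bash
python3 -m crank '0 0 -0.1 0' | sed -n '1,2p;4,5p'
```

```text
time: 29.7
ee_pos: [0.4913, -0.1861, 0.0572]
ft_force: [3.7, -4.8, -6.4]
grip_width: 0.328
```

```bash
python3 -m crank '0 0 -0.1 0' | sed -n '1,2p;4,5p'
```

```text
time: 29.8
ee_pos: [0.4911, -0.186, 0.0581]
ft_force: [14.2, -7.7, -33.8]
grip_width: 0.321
```

```bash
python3 -m crank '0 0 0 0;0 0 0 0;0 0 0 0;0 0 0 0' 1| sed -n '1,2p;4,5p';python3 -m crank '0 0 -0.6 0;0 0 -1 0;0 0 -1 0;0 0 -1 0;0 0 -1 0' | sed -n '1,2p;4,5p'; python3 - <<'E'
from h import *
S=snap('scene')
p=read_state();print(p['ee_pos'],p['ft_force'])
A=cv2.resize(S['frame'][190:290,140:230,::-1],None,fx=6,fy=6,interpolation=2)
for z in (.116,.112):
  q=(proj(S,[.491,-.1855,z])-[140,190]+.5)*6;print(z,q)
cv2.imwrite('pics/g25.png',A)
E
```

```text
time: 30.2
ee_pos: [0.4912, -0.1853, 0.0595]
ft_force: [-0.3, 0.8, -0.3]
grip_width: 0.976
time: 30.7
ee_pos: [0.4913, -0.1854, 0.1533]
ft_force: [0.7, 0.2, -0.6]
grip_width: 0.999
[ 0.49286576 -0.18590037  0.15667206] [ 1.10888985 -0.39448144  2.29509337]
0.116 [280.96850006  85.45088336]
0.112 [281.73900857  92.0633193 ]
```

View pics/g25.png

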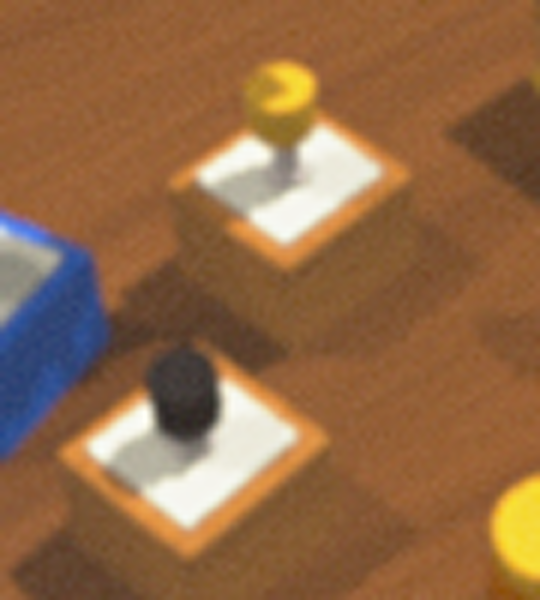

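```bash
python3 -m crank '0.86 0.94 0 0;0.86 0.94 0 0;0.86 0.94 0 0;0.86 0.94 0 0;0.86 0.94 0 0' 0 40| sed -n '1,2p;4,5p';python3 -m crank '0.86 0.94 0 0;0 0 0.8 0;0 0 0.8 0;0 0 0.8 0;0 0 0 0' | sed -n '1,2p;4,5p'; python3 - <<'E'
from h import *
S=snap('scene')
p=read_state();print(p['ee_pos'],p['ft_force'],p['grip_width'])
A=cv2.resize(S['frame'][190:290,130:230,::-1],None,fx=6,fy=6,interpolation=2)
cv2.imwrite('pics/g26.png',A)
E
```

```text
time: 31.25
ee_pos: [0.5777, -0.2804, 0.1522]
ft_force: [-0.7, -0.4, 0.9]
grip_width: 0.144
time: 31.75
ee_pos: [0.5922, -0.297, 0.1002]
ft_force: [-0.3, 0.1, 0.1]
grip_width: 0.001
[ 0.59299039 -0.2974664   0.10193411] [-0.49900655 -0.04920287 -0.2907046 ] -0.0022905338468358193
```

View pics/g26.png

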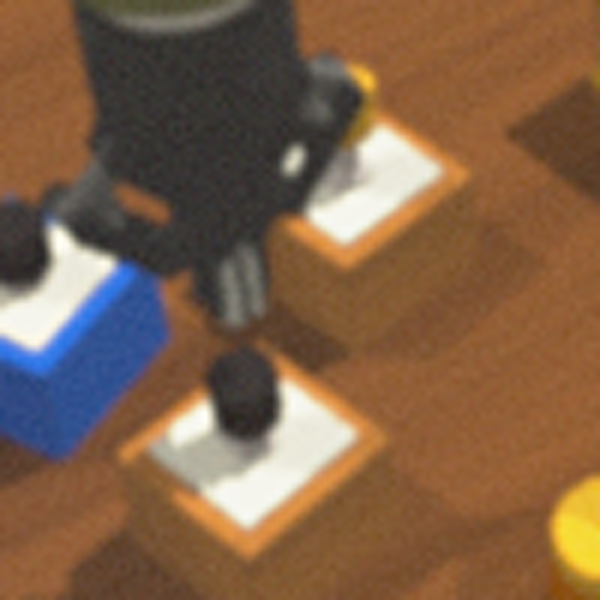

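```bash
python3 -m crank '0.07 0.02 0.5 0;0 0 0.5 0;0 0 0.1 0;0 0 0.1 0' | sed -n '1,2p;4,5p';python3 -m crank '0 0 0.1 0;0 0 0.1 0' | sed -n '1,2p;4,5p'
```

```text
time: 32.2
ee_pos: [0.5955, -0.2988, 0.079]
ft_force: [0.1, -0.8, -0.4]
grip_width: -0.004
time: 32.4
ee_pos: [0.5958, -0.2989, 0.0755]
ft_force: [-0.2, -0.3, 0.3]
grip_width: -0.002
```

```bash
python3 -m crank '0 0 0.1 0;0 0 0.1 0' | sed -n '1,2p;4,5p'
```

```text
time: 32.6
ee_pos: [0.5957, -0.2989, 0.0713]
ft_force: [-0.2, 0.6, -0.0]
grip_width: 0.002
```

```bash
python3 -m crank '0 0 0.1 0' | sed -n '1,2p;4,5p'
```

```text
time: 32.7
ee_pos: [0.5956, -0.2989, 0.0692]
ft_force: [-0.1, 0.2, 0.7]
grip_width: -0.001
```

```bash
python3 -m crank '0 0 0.1 0;0 0 0 0' | sed -n '1,2p;4,5p';  python3 - <<'E'
from h import *
S=snap('scene')
p=read_state();print(p['ee_pos'],p['ft_force'],p['grip_width'])
A=cv2.resize(S['frame'][190:290,130:230,::-1],None,fx=6,fy=6,interpolation=2)
cv2.imwrite('pics/g27.png',A)
E
```

```text
time: 32.9
ee_pos: [0.5954, -0.2988, 0.0669]
ft_force: [0.3, 0.4, 0.2]
grip_width: -0.0
[ 0.59551866 -0.29879862  0.06716757] [0.36668263 0.49426847 0.31253084] -0.0036648918968887395
```

View pics/g27.png

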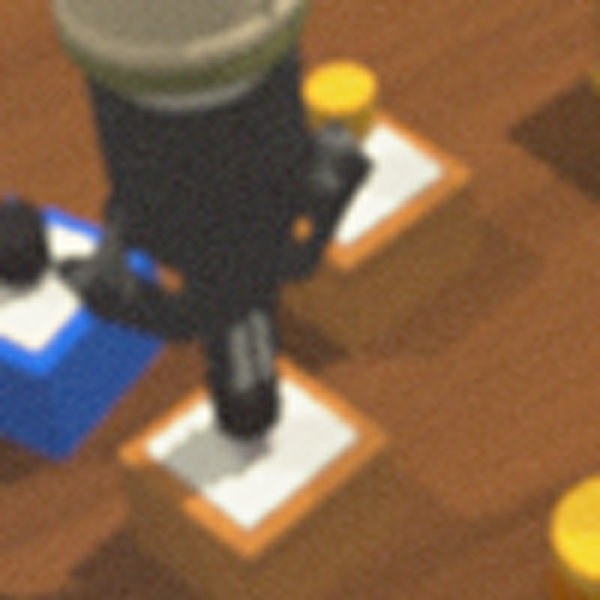

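```bash
python3 -m crank '0 0 0.1 0' | sed -n '1,2p;4,5p'; python3 -m crank '0 0 0.1 0' | sed -n '1,2p;4,5p'
```

```text
time: 33.05
ee_pos: [0.5958, -0.2989, 0.0656]
ft_force: [-0.5, 0.2, -0.5]
grip_width: 0.002
time: 33.15
ee_pos: [0.5958, -0.2989, 0.0636]
ft_force: [-1.4, 0.9, 4.1]
grip_width: 0.002
```

```bash
python3 -m crank '0 0 0.1 0' | sed -n '1,2p;4,5p'; python3 -m crank '0 0 0.1 0' | sed -n '1,2p;4,5p'
```

```text
time: 33.25
ee_pos: [0.5958, -0.299, 0.0618]
ft_force: [-1.2, 0.7, 4.8]
grip_width: -0.004
time: 33.35
ee_pos: [0.5958, -0.2989, 0.0597]
ft_force: [-1.8, 0.0, 4.8]
grip_width: 0.003
```

```bash
python3 -m crank '0 0 0.1 0' | sed -n '1,2p;4p'
```

```text
time: 33.45
ee_pos: [0.5958, -0.2989, 0.0575]
ft_force: [-0.6, 1.0, 4.0]
```

```bash
python3 -m crank '0 0 0.1 0' | sed -n '1,2p;4p'
```

```text
time: 33.55
ee_pos: [0.5961, -0.299, 0.056]
ft_force: [-6.3, 2.4, 22.1]
```

```bash
python3 -m crank '0 0 0.1 0' | sed -n '1,2p;4p'
```

```text
time: 33.65
ee_pos: [0.5963, -0.2991, 0.0559]
ft_force: [-12.6, 4.3, 34.4]
```

```bash
python3 -m crank '0 0 -0.3 0;0 0 -1 0;0 0 -1 0;0 0 -1 0;0 0 -1 0' | sed -n '1,2p;4p'; python3 -m crank '0 0 -1 0;-1 0.6 -0.5 0;-1 0.6 0 0;-1 0.6 0 0;-1 0.6 0 0' | sed -n '1,2p;4p';python3 -m crank '-1 0.6 0 0;-1 0.6 0 0;-1 0.6 0 0;-1 0.6 0 0;-1 0.6 0 0' | sed -n '1,2p;4p';python3 -m crank '0 1 0 0;0 1 0 0;0 1 0 0;0 0 0 0;0 0 0 0' | sed -n '1,2p;4p'; python3 - <<'E'
from h import *
S=snap('scene','s30.png');T=snap('top','t30.png')
for n in ['winding_key','dome_ring','pin_pusher','screw_jar','bell','cap_long','cap_short']:
    for c,s in (('scene',S),('top',T)):
        print(n,c,[np.round(w(s,r['xyz']),3) for r in find_in(c,n)[:3]])
for z in (.096,.1,.104): print((proj(S,[.594,-.298,z])-[140,190]+.5)*6)
A=cv2.resize(S['frame'][190:290,140:230,::-1],None,fx=6,fy=6,interpolation=2)
cv2.imwrite('pics/g30.png',A)
print(read_state()['joint_positions'],read_state()['time'])
E
```

```text
time: 34.15
ee_pos: [0.5953, -0.2987, 0.1393]
ft_force: [0.3, -0.1, -0.0]
time: 34.65
ee_pos: [0.5145, -0.3471, 0.1687]
ft_force: [1.4, -0.1, -0.5]
time: 35.15
ee_pos: [0.4144, -0.4069, 0.1687]
ft_force: [0.4, -0.0, 0.8]
time: 35.65
ee_pos: [0.4152, -0.4663, 0.1685]
ft_force: [-0.1, 0.3, 0.3]
winding_key scene [array([0.339, 0.081, 0.007]), array([ 0.496, -0.192,  0.11 ])]
winding_key top [array([0.344, 0.093, 0.01 ])]
dome_ring scene [array([0.769, 0.095, 0.013]), array([0.556, 0.297, 0.148])]
dome_ring top [array([0.762, 0.102, 0.013])]
pin_pusher scene [array([ 0.767, -0.114,  0.014]), array([0.549, 0.287, 0.09 ])]
pin_pusher top [array([ 0.756, -0.101,  0.019]), array([0.763, 0.104, 0.018])]
screw_jar scene [array([ 0.737, -0.219,  0.057]), array([ 0.604, -0.301,  0.101]), array([0.549, 0.289, 0.087])]
screw_jar top [array([ 0.717, -0.206,  0.071]), array([0.545, 0.297, 0.153])]
bell scene [array([0.401, 0.346, 0.018])]
bell top [array([0.389, 0.351, 0.024])]
cap_long scene [array([ 0.649, -0.459,  0.095]), array([ 0.6  , -0.301,  0.097]), array([ 0.462, -0.328,  0.096])]
cap_long top [array([ 0.644, -0.45 ,  0.098]), array([ 0.452, -0.327,  0.099]), array([0.543, 0.282, 0.088])]
cap_short scene [array([ 0.5  , -0.192,  0.112])]
cap_short top []
[185.09717883 381.04929447]
[183.9928736  374.51541239]
[182.88274066 367.94704929]
[ 0.93326932  0.35215206 -0.20879124  1.48466236  0.07403196  1.31246484
 -0.85389764] 36.45
```

View pics/g30.png

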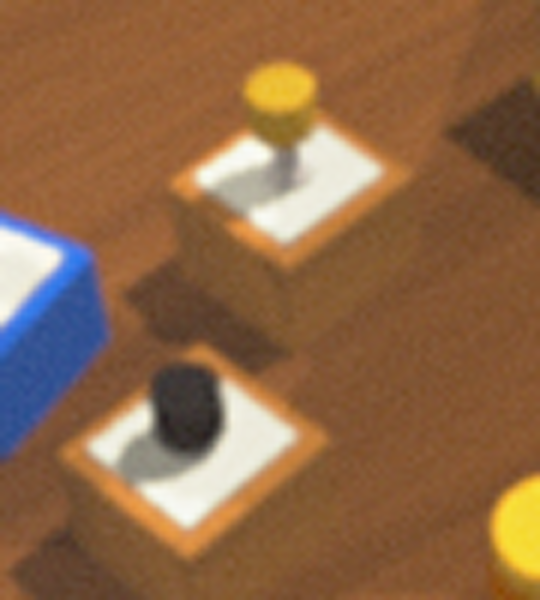

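View pics/s30.png

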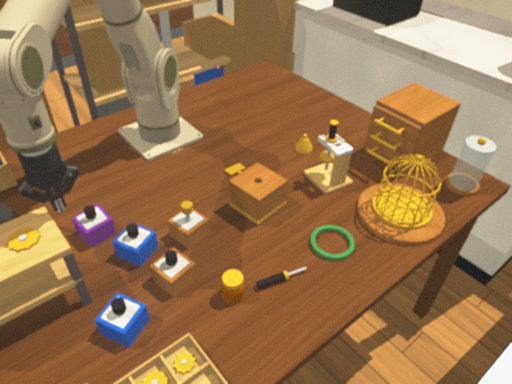

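View pics/t30.png

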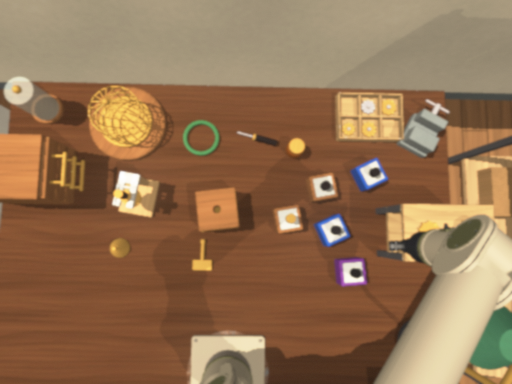

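```bash
python3 - <<'E'
import cv2
a=cv2.imread('pics/s30.png');cv2.imwrite('pics/z9.png',cv2.resize(a[110:210,290:370],None,fx=7,fy=7,interpolation=2)[:600])
E
```

```text
(no output)
```

View pics/z9.png

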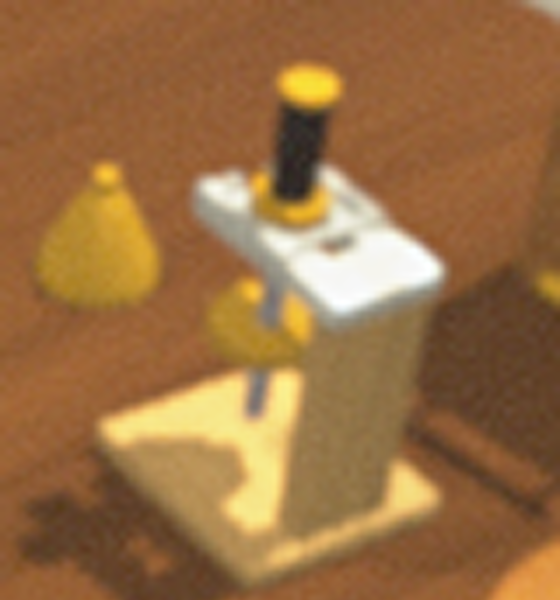

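The picture shows the gauge seated in the fork, with the flange at about (290,200). The collar is partway up the rod at about (262,320), and the tip is at about (255,415). No red ring shows below the collar.

```bash
python3 -c "
from bench import *
print(finish_job())"
```

```text
the job is handed in; nothing more can be done
None
```

The job is done and handed in at about 36.5 s; `finish_job` gave no verdict.

- **Measuring the well:** I took the gauge off its rest and lowered it into the well until the collar landed on the plinth. The rod was felt to bottom at about 42 mm. I kept it there for about 1 s at roughly 7 N on the seat, about 2 mm pressed; it was briefly about 10 N, about 3 mm, before settling. I then hung the gauge back on its rest. The last pictures show it seated in the fork with about 42–44 mm of rod below the collar and no red ring showing, so the well is shallower than 50 mm.
- **Setting the drive:** I pulled the brass knob up until it hit its stop (34 N, cap top seen at about 116 mm). I pushed the black knob down until it hit its stop (34 N, cap top seen at about 96 mm). Both heights match fully out and fully in.
- **Other items:** the bystanders were found within about 5 mm of where they started, which is within the measuring error. The gripper is touching nothing.

**Disagreements:**
- The cameras showed the fingertips about 31–36 mm higher than the reported TCP height throughout. I worked from the pictures and contact forces instead, so absolute heights from the robot's readout are not reliable.
- In the last check, the top camera did not find the brass cap, and the black cap was found only in the scene camera. Both caps' final heights come from the scene picture and the felt stops.

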